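# Lock rejected tins away behind the flap gate

### The arm

A 7-joint arm with a two-finger parallel gripper is mounted at the origin on the work surface; the furniture and walls round the work are solid. World frame = base frame: x ahead of the robot, y to its left, z up, the work surface at z = 0. Lengths are in m, angles in rad, forces in N, time in s.
With the tool pointing down it reaches from about 0.425 to 0.925 m from the base axis. Payload 6.8 kg.
Tool frame: the origin (TCP) lies midway between the tips of the shut fingers; the grasp point (between the pads) lies 19 mm behind it; x points along the fingers, z is the direction in which the jaws open and shut, and the axes are right-handed (so a half turn about x gives the same grasp; the last joint's range is limited). The gripper opens to 85 mm and grips with 20 to 120 N. Pads are 22 mm wide; open, the fingers measure 114 mm over their backs; the gripper's body (76 mm by 85 mm) begins 54 mm behind the grasp point. The pads swing forward as they close: fully open they stand 13 mm farther back than shut.
Start: joints at [0.992, 0.477, 0.022, 1.555, -0.011, 1.109, -0.083], TCP at [0.306, -0.602, 0.231] pointing down, gripper open.
Joint ranges: [-2.96, 2.96], [-0.34, 2.1], [-1.41, 1.46], [0.24, 2.44], [-1.37, 4.51], [0.17, 1.92], [-2.96, 2.96]. Speed limits (rad/s): [2.39, 2.39, 3.14, 3.14, 3.14, 3.14, 3.14].

### API

Orientations are given as a unit quaternion [w, x, y, z].
In Python, from station import bot gives the robot as it stands. The module is installed in compiled form; this text tells all that it offers.
- The arm moves only by the shell command python3 -m jog 'ROWS' [FORCE]. ROWS is text: rows parted by semicolons, each of 7 numbers parted by spaces: the shift along the tool's x, y, z in mm, then the turn, a rotation vector about the tool's x, y, z in units of 6 degrees (1.0 is 6 degrees), then the finger opening in mm, from 0 to 85.4. A call has 1 to 5 rows; each row shifts and turns the commanded pose from where the row before left it, along the tool's axes as they then stand; what a row does not reach is not made up. A row lasts 1/10 s, in which the tool goes at most 50 mm and 8.59 degrees, less where a joint would pass 70% of its speed; a pose out of reach is approached as far as the arm can. A call with a gripper value outside its range is refused whole. The fingers move at their own pace and stop on an object; FORCE is the grip in N (left out, the last holds). Time passes only in rows, so rows that do not move let the fingers close. It gives the time, the measured TCP pose, the force and the opening at its end, in the units of the state.
- bot.get_obs(): the state, without advancing time (a new reading comes with each control period).
- bot.read_camera(name): name is "side" or "top"; returns (picture, depth): 480x640x3 uint8, red, green, blue; 480x640 float32, m along the optical axis (not along the pixel's ray), 0 where there is no reading.
- bot.calibration(name): a dict with "fx", "fy", "cx", "cy" (pixels), "T" (4x4, takes a point from camera to world coordinates). Camera axes: x right, y up, looking along -z (the intrinsics and any distortion apply to the point x, -y, -z); pixel columns grow to the right and rows downward; lengths in m; the calibration is good to about 2 mm. A picture is of the moment at which its call begins. calibration takes no time and is no camera call.
- bot.hand_in(): hands the job in, once; it reports no verdict.
The state is a dict: "t": time; "q": joint angles; "joint_vel": joint speeds; "joint_torque": joint torques, N m; "eef_pos": TCP position; "tool_rot": TCP orientation; "contact_force": force on the tool from outside, world axes, zero at the start; "torque": the same for the moment, N m; "gripper_width": opening from 0.0 (shut) to 1.0 (fully open).
Only numpy, scipy, OpenCV 4.12 (cv2) and the standard library are available. Lean on these libraries where they do the work, as an engineer would, in place of code of your own. Each camera call takes 0.05 s, during which the arm holds its last target.

### The job

Lock the rejected squat tins away: turn the lock knob clockwise until it clicks over and its stop arm is clear of the lane, put every squat tin standing on the bench (three or four of them) upright between the lane guides and push it through the sprung flaps into the box, far enough that the flaps swing fully shut behind it. When all are inside, turn the knob back until it clicks home with the arm across the lane again, and leave the other things on the bench undisturbed.

Things in the scene. Friction and masses are not known exactly. Their poses are not given: they have to be found in the camera images.
- lockbox: fixed reject box, a low tunnel. Origin: on the bench, lane centre line, plane of the closed flap gate. Its x axis is the push direction (into the box, roughly to the robot's right), y left of that, z up. Gate posts at x = 0, y = +-47 mm, 14 mm square, 52 high. Box behind: walls at y = +-46, 4 thick, inner width 88, closed end at x = 308. Holds four tins in a row, each pushing the others on
- lane_mid (a point): middle of the lane, 90 mm upstream of the gate plane, 10 mm above the bench; axes as the lockbox. The lane is bare bench between two steel guides, 20 mm high, inner faces 37 mm and outer faces 43 mm either side of the centre line, from 160 mm upstream of the gate up to the gate; open above and at its upstream end
- roof_edge (a point): front edge of the box's clear roof, on the centre line, 50 mm past the gate plane, z = 54 mm (top of roof; underside 50, screw heads up to 57). The roof covers the box from here to its end; between the gate plane and this edge it is open above, too short for a tin to go in from above
- flap_far (a joint): grey flap on the +y gate post, 36 mm wide, z = 6 to 44, upright hinge pin at x = 0, y = +38.5 mm of the lockbox; 0 rad = shut across the lane, grows to 1.45 swinging into the box (+x), never outward. A weak spring shuts it (0.008 N m shut, 0.03 open; 2 to 4 N push a tin through both flaps). A tin is clear of its sweep once the tin's centre is 55 mm past the gate plane
- flap_near (a joint): the other flap, on the -y gate post, mirror image: hinge at y = -38.5 mm; same values. The two meet in the middle of the lane
- flap_far_tip (a point): free edge of the far flap, at mid height 25 mm
- flap_near_tip (a point): free edge of the near flap, at mid height 25 mm
- lock (a joint): lock knob, upright axis at x = -45, y = +105 mm of the lockbox. 0 rad = locked, stop arm straight across the lane; grows clockwise seen from above to 1.3 = unlocked, arm swung upstream clear of the lane; end stops at both. An over-centre spring holds it at either end (about 0.1 N m to start it turning); past the dead point at 0.65 it snaps over to the other end by itself
- lock_grip (a point): middle of the knob's black bar grip, on its axis, z = 52 mm. The bar is 54 mm long, 14 thick, z = 36 to 62; this point's y axis lies along the bar, -y along the stop arm, a steel bar 12 mm wide, z = 23 to 33 mm, reaching 140 mm from the axis. The point turns with the knob
- stop_tip (a point): end of the stop arm, 140 mm from the knob's axis, z = 28 mm
- tin_1: squat closed gold tin, 60 mm diameter, 45 mm high, 0.13 to 0.25 kg, standing upright on the bench left of the lane; origin at the centre of its underside, z up. Absent in some starts
- tin_2: the same, another squat tin
- tin_3: the same, another squat tin
- tin_4: the same, another squat tin
- date_stamp: bystander: date stamp with wooden knob, 47x53 mm, 86 mm high
- tape_roll: bystander: roll of tape, 68 mm diameter, 24 mm high
Mind the look-alikes: they are no part of the job. Leave any green or orange look-alike of the tin_4 alone.

How it is judged:
On the way, in this order (a step that is already met when the one before it is completed fails the run):
1. the knob is turned clockwise past its click and the stop arm is clear of the lane (over 1.15 rad) (value of joint lock above 1.15 rad), for 0.2 s.
2. every tin is inside the box and both flaps are shut behind (x of tin_1 in the frame of lockbox between 0.05 and 0.3 m and y of tin_1 in the frame of lockbox between -0.02 and 0.02 m and height (world z) of each of tin_1, tin_2, tin_3, tin_4 below 0.01 m and x of tin_2 in the frame of lockbox between 0.05 and 0.3 m and y of tin_2 in the frame of lockbox between -0.02 and 0.02 m and x of tin_3 in the frame of lockbox between 0.05 and 0.3 m and y of tin_3 in the frame of lockbox between -0.02 and 0.02 m and x of tin_4 in the frame of lockbox between 0.05 and 0.3 m and y of tin_4 in the frame of lockbox between -0.02 and 0.02 m and value of joint each of flap_far, flap_near below 0.08 rad), for 0.2 s.
3. the knob is turned back past its click, the arm across the lane (under 0.12 rad) (value of joint lock below 0.12 rad), for 0.2 s.
At the end, for the whole second after the job is handed in: Every tin present stands inside the box, its centre 50 mm or more past the gate plane, within 20 mm of the lane's centre line, upright and at rest; both flaps are shut (under 0.08 rad); the lock knob is back home (under 0.12 rad) (all of step 2 and value of joint lock below 0.12 rad and angle between each of tin_1, tin_2, tin_3, tin_4's own z axis and vertical below 0.15 rad and linear speed of each of tin_1, tin_2, tin_3, tin_4 below 0.02 m/s); the robot touches nothing.
It fails at once if a bystander is pushed more than 40 mm away or knocked over (distance of any of date_stamp, tape_roll from where it was at the start of the episode above 0.04 m or angle between any of date_stamp, tape_roll's own z axis and vertical above 0.5 rad).
Of tin_1, tin_2, tin_3, tin_4 only 3 to 4 are there at a start; the rules pass over those that are not, and their reading is None.
At some moment in a run one of tin_1, tin_2, tin_3, tin_4 may be knocked a few centimetres aside while the robot is not near it.
Once in a run the grip may slacken for a moment while it holds something.
It also fails if it takes over 210 s, if anything falls off the work surface, if the arm or the gripper's body presses on something with over 40 N, if the wrist force passes 120 N, or if a joint passes its speed limit or range.

## Working session

There is one attempt and no reset: what is moved stays moved. The work goes in short steps, Python scripts to look and compute and a shell command to move; the robot and the scene stay as the last step left them, time stands still between calls to the robot, and variables do not carry over. Pictures are saved under pics/ and viewed, and the job is handed in when it is done.

```bash
mkdir -p pics; ls
python3 - <<'E'
from station import bot
import cv2,numpy as np
o=bot.get_obs();print({k:np.round(v,3) for k,v in o.items()})
for n in("side","top"):
    im,d=bot.read_camera(n);cv2.imwrite(f"pics/{n}0.png",im[:,:,::-1]);np.savez(f"{n}0.npz",im=im,d=d)
    c=bot.calibration(n);print(n,{k:np.round(v,4) for k,v in c.items()})
E
```

```text
pics
{'t': np.float64(0.0), 'q': array([ 0.992,  0.478,  0.022,  1.556, -0.012,  1.109, -0.083]), 'joint_vel': array([ 0.003,  0.   , -0.002,  0.   ,  0.   , -0.001,  0.002]), 'joint_torque': array([-0.0000e+00, -5.9644e+01,  1.6080e+00, -2.8120e+01,  1.3000e-02,
        9.0000e-03, -0.0000e+00]), 'eef_pos': array([ 0.306, -0.601,  0.23 ]), 'tool_rot': array([ 0.602,  0.37 ,  0.603, -0.369]), 'contact_force': array([ 0.392,  0.377, -0.076]), 'torque': array([-0.038,  0.003, -0.037]), 'gripper_width': np.float64(1.0)}
side {'fx': np.float64(528.5762), 'fy': np.float64(528.5762), 'cx': np.float64(315.4375), 'cy': np.float64(242.6759), 'T': array([[-0.9699,  0.1528, -0.1895,  0.2114],
       [-0.2425, -0.5401,  0.8059,  1.2658],
       [ 0.0208,  0.8276,  0.561 ,  0.8932],
       [ 0.    ,  0.    ,  0.    ,  1.    ]])}
top {'fx': np.float64(473.8394), 'fy': np.float64(473.8394), 'cx': np.float64(318.0696), 'cy': np.float64(238.8719), 'T': array([[ 7.0000e-04,  9.8740e-01, -1.5850e-01,  3.1510e-01],
       [-9.9990e-01, -1.1000e-03, -1.1100e-02,  3.4700e-02],
       [-1.1100e-02,  1.5850e-01,  9.8730e-01,  1.2453e+00],
       [ 0.0000e+00,  0.0000e+00,  0.0000e+00,  1.0000e+00]])}
```

View pics/top0.png

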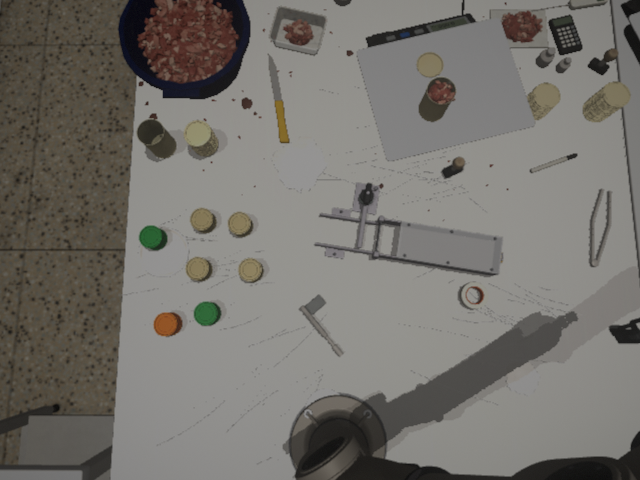

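View pics/side0.png

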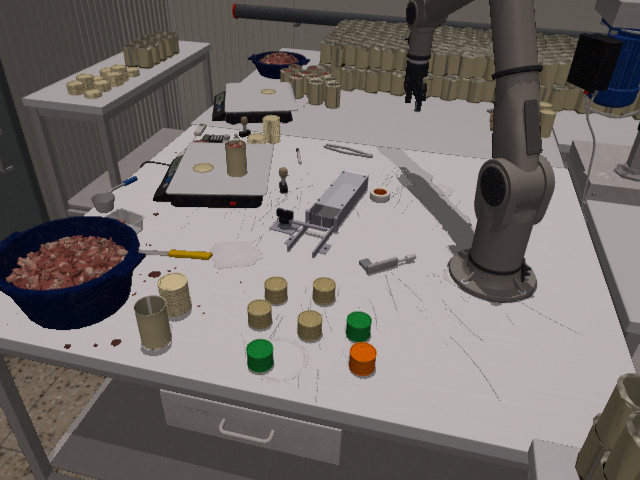

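```bash
cat > h.py <<'E'
from station import bot
import cv2,numpy as np
from scipy.spatial.transform import Rotation as R
def ray(n,u,v,z):
    c=bot.calibration(n);d=np.array([(u-c['cx'])/c['fx'],-(v-c['cy'])/c['fy'],-1.]);T=c['T']
    d=T[:3,:3]@d;o=T[:3,3];return o+d*(z-o[2])/d[2]
def pix(n,p):
    c=bot.calibration(n);T=c['T'];q=T[:3,:3].T@(np.array(p)-T[:3,3])
    return c['cx']+c['fx']*q[0]/-q[2], c['cy']-c['fy']*q[1]/-q[2]
def shot(n,name=None,crop=None,k=1):
    im,d=bot.read_camera(n)
    if name:
        a=im[:,:,::-1]
        if crop:
            x0,y0,x1,y1=crop;a=a[y0:y1,x0:x1]
        if k!=1:a=cv2.resize(a,None,fx=k,fy=k,interpolation=cv2.INTER_CUBIC)
        cv2.imwrite(f"pics/{name}.png",a)
    return im,d
E
python3 - <<'E'
from h import *
for n,cr in(("top",(300,170,520,300)),("side",(250,160,410,280))):
    im=np.load(n+"0.npz")['im'][:,:,::-1];x0,y0,x1,y1=cr
    cv2.imwrite(f"pics/{n}0z.png",cv2.resize(im[y0:y1,x0:x1],None,fx=3.6 if n=="top" else 5,fy=3.6 if n=="top" else 5,interpolation=cv2.INTER_CUBIC))
    hsv=cv2.cvtColor(im,cv2.COLOR_BGR2HSV)
    m=cv2.inRange(hsv,(15,50,90),(35,255,255))
    k,l,st,ce=cv2.connectedComponentsWithStats(m)
    for i in range(1,k):
        if st[i,4]>120: print(n,st[i],ce[i].round(1),ray(n,*ce[i],0.045).round(3))
E
```

```text
top [417  53  26  24 508] [429.6  64.4] [ 0.988 -0.255  0.045]
top [527  83  33  37 783] [543.   99.4] [ 0.886 -0.554  0.045]
top [ 583   82   47   40 1116] [606.7 101.3] [ 0.879 -0.723  0.045]
top [275 100  14  42 353] [281.2 120.9] [0.827 0.147 0.045]
top [184 120  34  32 640] [199.3 134.1] [0.791 0.365 0.045]
top [190 208  23  23 402] [201.1 218.9] [0.561 0.351 0.045]
top [228 212  23  23 410] [238.9 222.9] [0.55  0.253 0.045]
top [186 257  23  24 418] [196.9 268.1] [0.433 0.357 0.045]
top [239 258  23  24 424] [249.7 269.4] [0.429 0.222 0.045]
top [ 95 330  24  30 285] [106.2 343.5] [0.245 0.575 0.045]
side [134  45  22  22 244] [145.4  55.6] [ 1.927 -1.572  0.045]
side [320  44  21  40 392] [329.5  61.7] [ 0.873 -1.788  0.045]
side [345  45  11  22 187] [349.6  55. ] [ 0.789 -1.968  0.045]
side [370  46  11  23 184] [374.6  57.5] [ 0.636 -1.962  0.045]
side [  66   48   74   51 1362] [102.1  79.6] [ 1.909 -1.097  0.045]
side [347  48  22  43 437] [358.8  69. ] [ 0.684 -1.695  0.045]
side [395  49  11  24 154] [399.4  60. ] [ 0.487 -1.954  0.045]
side [380  50  14  42 400] [385.9
[... 723 characters left out ...]
8 -0.381  0.045]
side [193 163  21   9 151] [202.9 167.1] [ 1.004 -0.312  0.045]
side [167 249  45  11 336] [189.5 254. ] [0.818 0.195 0.045]
side [ 158  273   33   44 1026] [173.9 293.1] [0.783 0.36  0.045]
side [264 276  23  16 281] [275.3 283.6] [0.552 0.256 0.045]
side [313 277  23  16 281] [323.9 284.1] [0.431 0.225 0.045]
side [247 299  26  18 343] [259.1 307.2] [0.562 0.354 0.045]
side [297 310  25  18 353] [309.5 318.4] [0.434 0.36  0.045]
side [137 314  33  36 792] [151.3 331.4] [0.77  0.497 0.045]
side [   7  357   98   96 3330] [ 52.2 395.9] [0.868 0.713 0.045]
side [  0 411  21  39 316] [  6.6 433.8] [0.893 0.81  0.045]
side [  0 449  34  31 581] [ 13.  466.1] [0.836 0.862 0.045]
```

View pics/top0z.png

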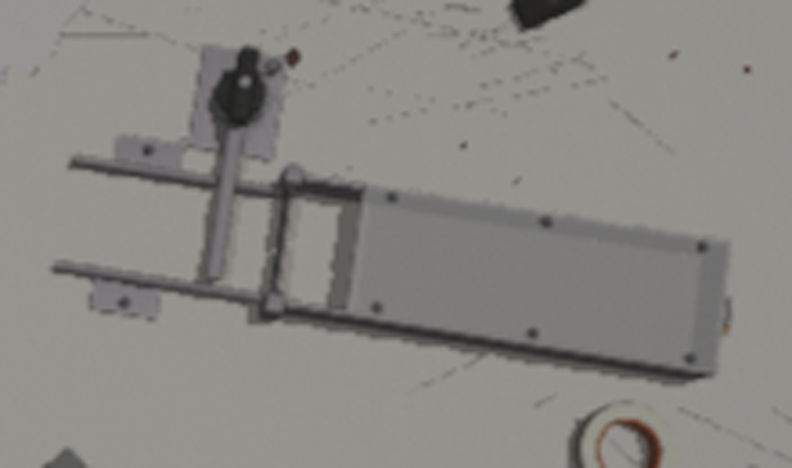

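View pics/side0z.png

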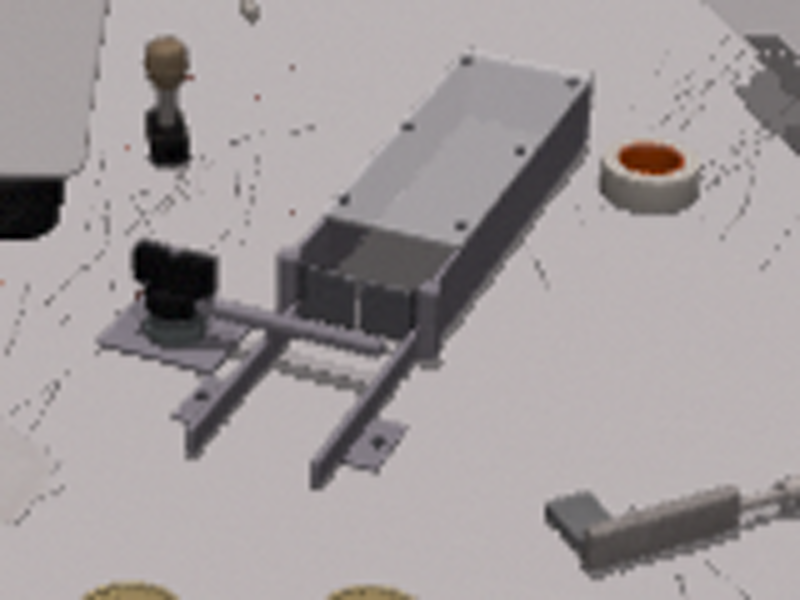

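Run:
```python
from h import *
def tz(x,y,z):return ray("top",300+(x-1.3)/3.6,170+(y-1.3)/3.6,z)
def sz(x,y,z):return ray("side",250+(x-2)/5,160+(y-2)/5,z)
P={'postF':(tz(292,176,.052),(0,47)),'postN':(tz(273,303,.052),(0,-47)),'gF':(tz(72,161,.02),(-160,40)),'gN':(tz(55,267,.02),(-160,-40)),
'tip':(tz(214,278,.033),(-45,-35)),'knob':(tz(242,92,.062),(-45,105)),
'S_postF':(sz(291,255,.052),(0,47)),'S_postN':(sz(431,288,.052),(0,-47)),'S_gF':(sz(190,430,.02),(-160,40)),'S_gN':(sz(315,465,.02),(-160,-40))}
for k,v in P.items():print(k,v[0].round(4))
def fit(ks):
    A=np.array([P[k][1] for k in ks])/1000;B=np.array([P[k][0][:2] for k in ks])
    a=A.mean(0);b=B.mean(0);a_=A-a;b_=B-b
    th=np.arctan2((a_[:,0]*b_[:,1]-a_[:,1]*b_[:,0]).sum(),(a_*b_).sum())
    Rm=np.array([[np.cos(th),-np.sin(th)],[np.sin(th),np.cos(th)]])
    t=b-Rm@a;print(th,np.degrees(th),t,((A@Rm.T+t-B)*1000).round(1).tolist());return th,t,Rm
fit(list(P)[:6]);fit(list(P)[6:]);th,t,Rm=fit([k for k in P if k!='knob'])
```

```text
postF [ 0.5594 -0.1126  0.052 ]
postN [ 0.4682 -0.0974  0.052 ]
gF [0.5774 0.0443 0.02  ]
gN [0.4988 0.0567 0.02  ]
tip [ 0.4887 -0.0576  0.033 ]
knob [ 0.6184 -0.0771  0.062 ]
S_postF [ 0.5617 -0.109   0.052 ]
S_postN [ 0.4693 -0.0944  0.052 ]
S_gF [0.5808 0.0481 0.02  ]
S_gN [0.5019 0.0627 0.02  ]
-1.7275127092488187 -98.9791872951678 [ 0.51295146 -0.10630364] [[0.0, -1.0], [-1.7, -1.5], [0.0, 1.2], [-0.4, 1.3], [-3.3, 1.2], [5.3, -1.2]]
-1.7350121397078715 -99.40887300922338 [ 0.51533742 -0.10207457] [[0.1, -0.8], [-0.3, 0.1], [0.1, 1.1], [0.1, -0.4]]
-1.7286799795400576 -99.0460669564068 [ 0.51477541 -0.10458616] [[1.8, 0.7], [0.2, 0.2], [2.0, 2.8], [1.7, 3.0], [-1.4, 3.0], [-0.5, -3.0], [-0.9, -2.7], [-1.4, -1.0], [-1.5, -3.0]]
```

```bash
cat >> h.py <<'E'
TH=np.radians(-99.2);O=np.array([.5142,-.104]);EX=np.array([np.cos(TH),np.sin(TH)]);EY=np.array([-EX[1],EX[0]])
def L(x,y,z=0):  # lockbox mm -> world
    p=O+EX*x/1000+EY*y/1000;return np.array([*p,z])
def inL(p): d=np.array(p)[:2]-O;return np.array([d@EX,d@EY])*1000
def state():
    o=bot.get_obs();q=o['tool_rot'];r=R.from_quat([q[1],q[2],q[3],q[0]]).as_matrix();return o,r
def todo(p,yaw=None):
    "shift in tool axes mm to world p; rotvec in 6deg units to x down, z horizontally at yaw (mod 180)"
    o,r=state();d=r.T@(np.array(p)-o['eef_pos'])*1000
    print('t',o['t'].round(2),'pos',o['eef_pos'].round(4),'lock',inL(o['eef_pos']).round(1),'F',o['contact_force'].round(1),'w',round(o['gripper_width']*85.4,1),'q7',o['q'][[4,5,6]].round(2))
    out=[]
    for y in ([yaw,yaw+np.pi] if yaw is not None else []):
        z=np.array([np.cos(y),np.sin(y),0]);x=np.array([0,0,-1.]);Rt=np.c_[x,np.cross(z,x),z]
        out.append((R.from_matrix(r.T@Rt).as_rotvec()/np.radians(6)).round(2))
    print('tool shift mm',d.round(1),'turns(6deg)',out,'xaxis',r[:,0].round(3),'yaw',np.degrees(np.arctan2(r[1,2],r[0,2])).round(1))
E
python3 - <<'E'
from h import *
print(L(-45,105));todo(L(-45,105,.2),TH)
E
```

```text
[ 0.62504396 -0.07636639  0.        ]Traceback (most recent call last):
  File "<stdin>", line 2, in <module>
  File "h.py", line 28, in todo
    print('t',o['t'].round(2),'pos',o['eef_pos'].round(4),'lock',inL(o['eef_pos']).round(1),'F',o['contact_force'].round(1),'w',round(o['gripper_width']*85.4,1),'q7',o['q'][[4,5,6]].round(2))
              ^^^^^^^^^^^^
AttributeError: 'float' object has no attribute 'round'
```

```bash
sed -i "s/o\['t'\].round(2)/round(float(o['t']),2)/; s/o\['eef_pos'\].round(4)/np.round(o['eef_pos'],4)/;s/o\['contact_force'\].round/np.array(o['contact_force']).round/;s/o\['q'\]\[\[4,5,6\]\]/np.array(o['q'])[[0,4,5,6]]/" h.py
python3 - <<'E'
from h import *
todo(L(-45,105,.2),TH)
E
```

```text
t 0.1 pos [ 0.306  -0.6011  0.2304] lock [ 524.  -126.1] F [-0.1 -0.2  0.9] w 85.4 q7 [ 0.99 -0.01  1.11 -0.08]
tool shift mm [  30.9  522.4 -322.8] turns(6deg) [array([ 6.03, -0.01,  0.01]), array([-2.397e+01, -1.000e-02, -2.000e-02])] xaxis [-0.001  0.001 -1.   ] yaw -63.0
```

```bash
python3 -m jog '0 43 -27 0 0 0 85;0 43 -27 0 0 0 85;0 43 -27 0 0 0 85;0 43 -27 0 0 0 85;0 43 -27 0 0 0 85'
python3 -m jog '0 43 -27 0 0 0 85;0 43 -27 0 0 0 85;0 43 -27 0 0 0 85;0 43 -27 0 0 0 85;0 43 -27 0 0 0 85'
python3 - <<'E'
from h import *
todo(L(-45,105,.2),TH)
E
```

```text
t: 0.6
eef_pos: [0.4351, -0.3851, 0.2311]
tool_rot: [0.603, 0.37, 0.603, -0.37]
contact_force: [1.1, -1.4, -0.5]
gripper_width: 0.996
t: 1.1
eef_pos: [0.5634, -0.1707, 0.2311]
tool_rot: [0.603, 0.37, 0.603, -0.37]
contact_force: [0.1, 0.0, 0.1]
gripper_width: 0.999
t 1.1 pos [ 0.5634 -0.1707  0.2311] lock [58.  59.3] F [0.1 0.  0.1] w 85.3 q7 [ 0.32  0.07  1.04 -0.97]
tool shift mm [ 31.1  97.7 -56.2] turns(6deg) [array([ 6.03, -0.  ,  0.  ]), array([-2.397e+01, -1.000e-02, -0.000e+00])] xaxis [-0. -0. -1.] yaw -63.0
```

```bash
python3 -m jog '0 33 -19 0 0 0 85;0 33 -19 0 0 0 85;0 32 -18 0 0 0 85;0 0 0 -1.3 0 0 85;0 0 0 -1.3 0 0 85'
for i in 1 2 3 ; do python3 -m jog '0 0 0 -1.4 0 0 85;0 0 0 -1.4 0 0 85;0 0 0 -1.4 0 0 85;0 0 0 -1.4 0 0 85;0 0 0 -1.4 0 0 85' >/dev/null; done
python3 - <<'E'
from h import *
todo(L(-45,105,.1),TH)
E
```

```text
t: 1.6
eef_pos: [0.6252, -0.0761, 0.2306]
tool_rot: [0.648, 0.282, 0.649, -0.282]
contact_force: [-0.2, -1.2, -0.4]
gripper_width: 0.998
t 3.1 pos [ 0.6246 -0.0784  0.2308] lock [-42.9 104.8] F [ 1.1  0.6 -0.4] w 85.1 q7 [0.53 0.34 1.14 1.12]
tool shift mm [130.8  -0.2   2.1] turns(6deg) [array([ 2.968e+01, -1.000e-02,  0.000e+00]), array([-0.32, -0.  , -0.01])] xaxis [-0.001 -0.    -1.   ] yaw 78.9
```

```bash
python3 -m jog '40 0 2 -0.3 0 0 60;40 0 0 0 0 0 60;30 0 0 0 0 0 60;0 0 0 0 0 0 60'
python3 - <<'E'
from h import *
print(ray("side",250+176/5,160+248/5,.062))
todo(L(-45,105,.04),TH)
shot("side","s1",(230,100,390,260),4.5);shot("top","t1",(290,160,440,280),5)
E
```

```text
t: 3.5
eef_pos: [0.6217, -0.0767, 0.1165]
tool_rot: [0.538, -0.454, 0.542, 0.458]
contact_force: [-1.2, 0.5, 0.1]
gripper_width: 0.699
[ 0.62596212 -0.07920835  0.062     ]
t 3.5 pos [ 0.6217 -0.0767  0.1165] lock [-44.1 101.7] F [-1.2  0.5  0.1] w 59.7 q7 [0.49 0.44 0.96 1.07]
tool shift mm [76.5 -3.9  1. ] turns(6deg) [array([ 2.993e+01, -1.300e-01,  1.000e-02]), array([-0.07, -0.01, -0.09])] xaxis [-0.009  0.001 -1.   ] yaw 80.4
```

View pics/s1.png

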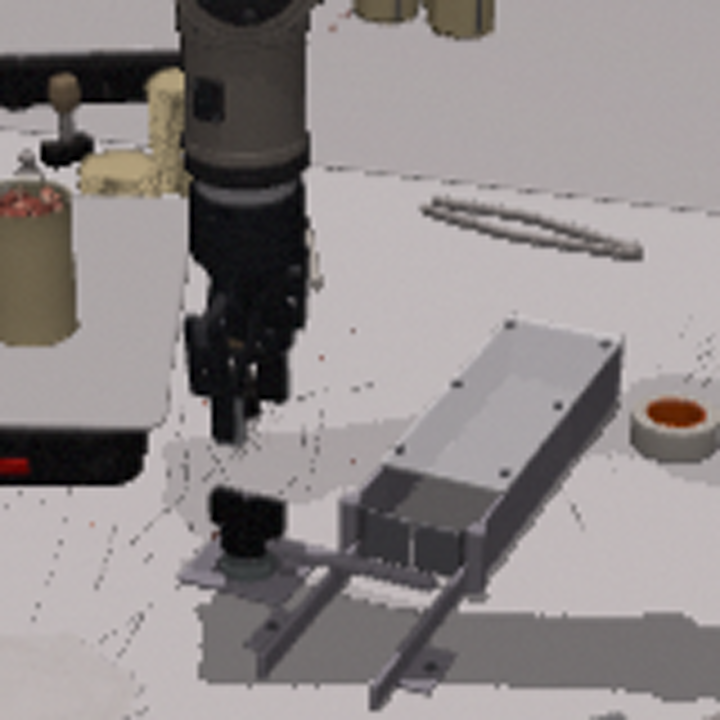

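View pics/t1.png

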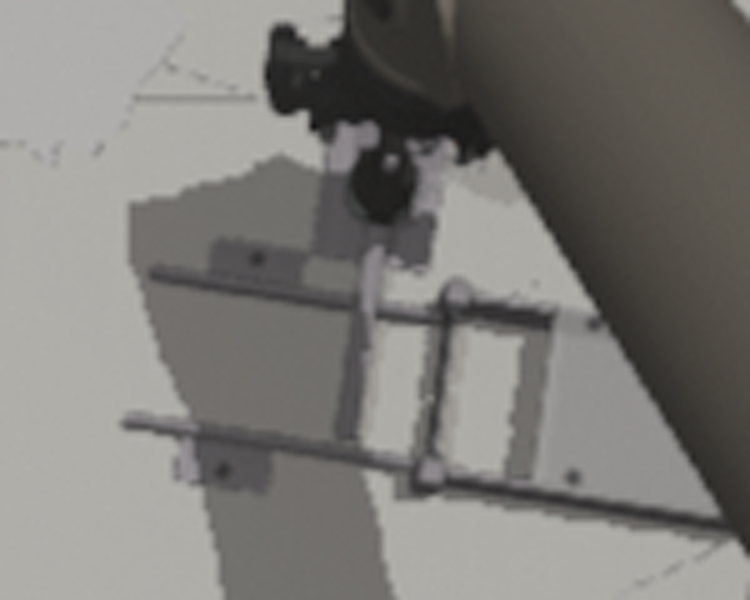

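```bash
python3 -m jog '30 -3 0 0 0 0 60;30 0 0 0 0 0 60;16 0 0 0 0 0 60;0 0 0 0 0 0 60;0 0 0 0 0 0 60'
python3 - <<'E'
from h import *
todo(L(-45,105,.04),TH)
shot("side","s2",(230,100,390,260),4.5)
E
```

```text
t: 4.1
eef_pos: [0.6294, -0.0765, 0.0469]
tool_rot: [0.541, -0.457, 0.54, 0.456]
contact_force: [-0.2, -0.2, 0.2]
gripper_width: 0.706
t 4.1 pos [ 0.6294 -0.0765  0.0469] lock [-45.5 109.3] F [-0.2 -0.2  0.2] w 60.3 q7 [0.45 0.52 0.84 1.01]
tool shift mm [ 6.9  4.3 -0.6] turns(6deg) [array([ 2.993e+01,  3.000e-02, -1.000e-02]), array([-0.07,  0.  ,  0.02])] xaxis [ 0.002  0.    -1.   ] yaw 80.4
```

View pics/s2.png

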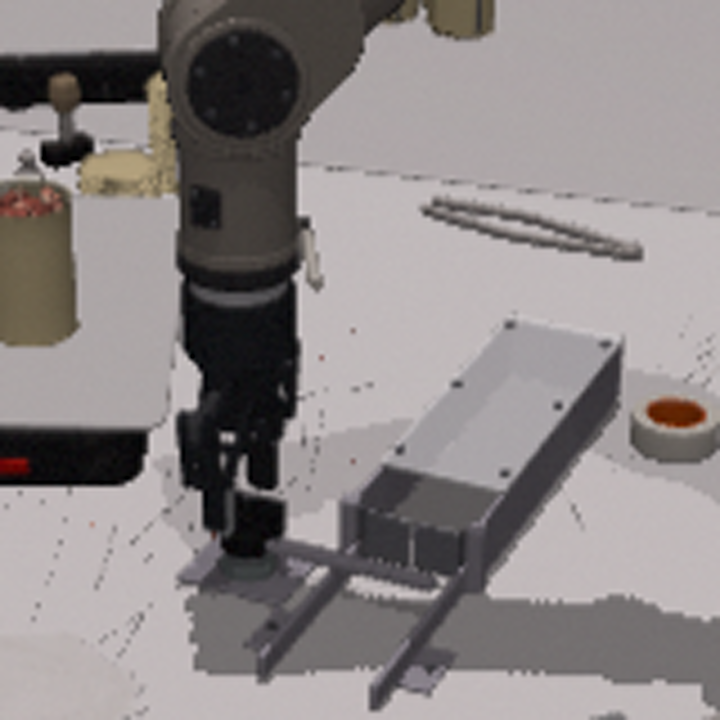

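```bash
python3 -m jog '6 4 -1 0 0 0 60;0 0 0 0 0 0 25;0 0 0 0 0 0 0;0 0 0 0 0 0 0;0 0 0 0 0 0 0' 60
python3 -m jog '0 0 0 0 0 0 0;0 0 0 0 0 0 0;0 0 0 0 0 0 0'
python3 - <<'E'
from h import *
todo(L(-45,105,.04),TH)
shot("side","s3",(230,100,390,260),4.5)
E
```

```text
t: 4.65
eef_pos: [0.624, -0.0788, 0.0399]
tool_rot: [0.54, -0.457, 0.541, 0.456]
contact_force: [-3.2, -2.9, 5.5]
gripper_width: 0.151
t: 4.95
eef_pos: [0.624, -0.0787, 0.0399]
tool_rot: [0.54, -0.457, 0.541, 0.456]
contact_force: [-2.5, -3.9, 5.0]
gripper_width: 0.148
t 4.95 pos [ 0.624  -0.0787  0.0399] lock [-42.5 104.4] F [-2.5 -3.9  5. ] w 12.6 q7 [0.45 0.52 0.83 1.01]
tool shift mm [-0.2 -0.6  2.5] turns(6deg) [array([29.92, -0.  ,  0.03]), array([-0.08, -0.02, -0.  ])] xaxis [-0.    -0.002 -1.   ] yaw 80.3
```

View pics/s3.png

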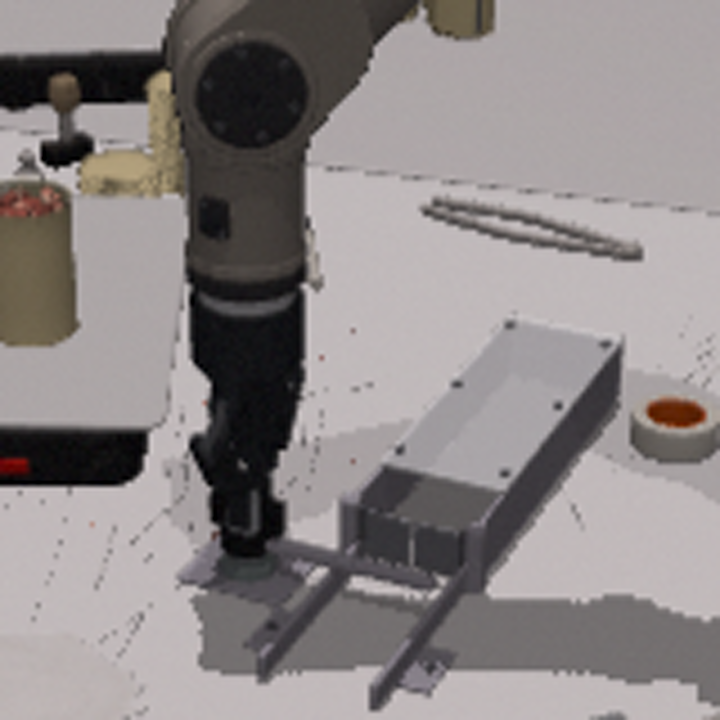

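```bash
sed -i 's/O=np.array(\[.5142,-.104\])/O=np.array([.5138,-.1064])/' h.py
python3 -m jog '0 0 0 1.2 0 0 0;0 0 0 1.2 0 0 0;0 0 0 1.2 0 0 0;0 0 0 1.2 0 0 0;0 0 0 1.2 0 0 0'
python3 -m jog '0 0 0 1.2 0 0 0;0 0 0 1.2 0 0 0;0 0 0 1.2 0 0 0;0 0 0 1.2 0 0 0;0 0 0 1.2 0 0 0'
python3 -m jog '0 0 0 0.4 0 0 0;0 0 0 0 0 0 0;0 0 0 0 0 0 0'
python3 - <<'E'
from h import *
todo(L(-45,105,.04),TH-1.3)
shot("side","s4",(230,100,390,260),4.5)
E
```

```text
t: 5.5
eef_pos: [0.6246, -0.0776, 0.0399]
tool_rot: [0.656, -0.266, 0.655, 0.265]
contact_force: [0.3, -1.1, 1.5]
gripper_width: 0.151
t: 6.0
eef_pos: [0.6258, -0.077, 0.0399]
tool_rot: [0.707, -0.05, 0.704, 0.05]
contact_force: [4.1, -0.6, -2.4]
gripper_width: 0.15
t: 6.3
eef_pos: [0.6259, -0.0769, 0.0399]
tool_rot: [0.707, -0.037, 0.705, 0.037]
contact_force: [5.6, -0.5, -1.3]
gripper_width: 0.143
t 6.3 pos [ 0.6259 -0.0769  0.0399] lock [-47.  105.9] F [ 5.6 -0.5 -1.3] w 12.3 q7 [ 0.24  0.26  0.74 -0.08]
tool shift mm [-0.1 -1.7 -1.4] turns(6deg) [array([29.96,  0.  , -0.05]), array([-0.04,  0.03,  0.  ])] xaxis [ 0.003  0.    -1.   ] yaw 6.1
```

View pics/s4.png

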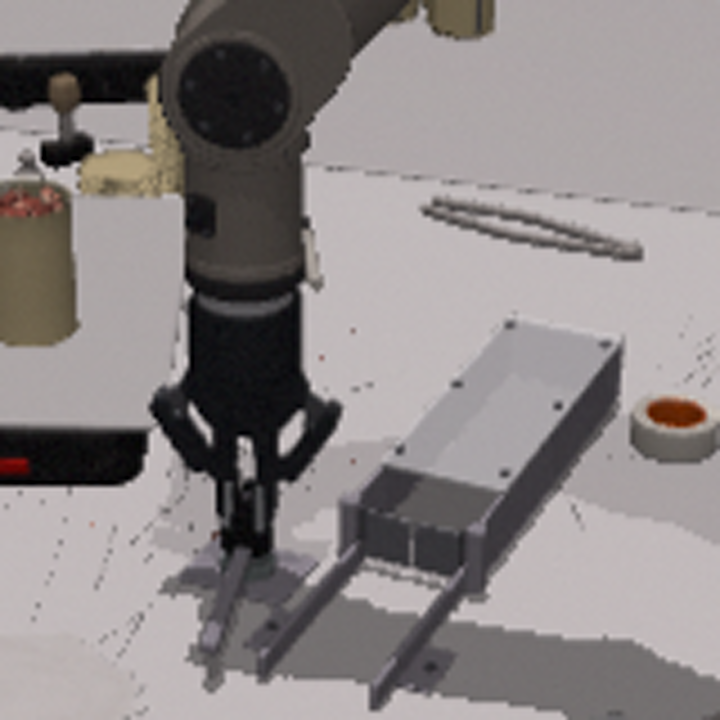

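```bash
python3 -m jog '0 0 0 0 0 0 50;0 0 0 0 0 0 50;-30 0 0 0 0 0 50;-40 0 0 0 0 0 60;-40 0 0 0 0 0 85'
python3 -m jog '-40 0 0 -1.4 0 0 85;0 0 0 -1.4 0 0 85;0 0 0 -1.4 0 0 85;0 0 0 -1.4 0 0 85;0 0 0 -1.4 0 0 85' >/dev/null
python3 -m jog '0 0 0 -1.4 0 0 85;0 0 0 -1.4 0 0 85;0 0 0 -1.4 0 0 85;0 0 0 -1.2 0 0 85;0 0 0 0 0 0 85'
python3 - <<'E'
from h import *
todo((.551,.2545,.1),TH)
shot("side","s5");shot("top","t5")
E
```

```text
t: 6.85
eef_pos: [0.6229, -0.0768, 0.1498]
tool_rot: [0.705, -0.037, 0.707, 0.037]
contact_force: [0.7, -0.5, 0.6]
gripper_width: 0.854
t: 7.85
eef_pos: [0.6234, -0.0772, 0.1889]
tool_rot: [0.54, -0.456, 0.54, 0.457]
contact_force: [-0.2, 0.2, -0.5]
gripper_width: 0.996
t 7.85 pos [ 0.6234 -0.0772  0.1889] lock [-46.4 103.5] F [-0.2  0.2 -0.5] w 85.1 q7 [0.48 0.34 1.06 1.15]
tool shift mm [ 89.1 126.3 315. ] turns(6deg) [array([ 2.994e+01, -2.000e-02, -0.000e+00]), array([-0.06,  0.  , -0.01])] xaxis [-0.001  0.    -1.   ] yaw 80.4
```

View pics/t5.png

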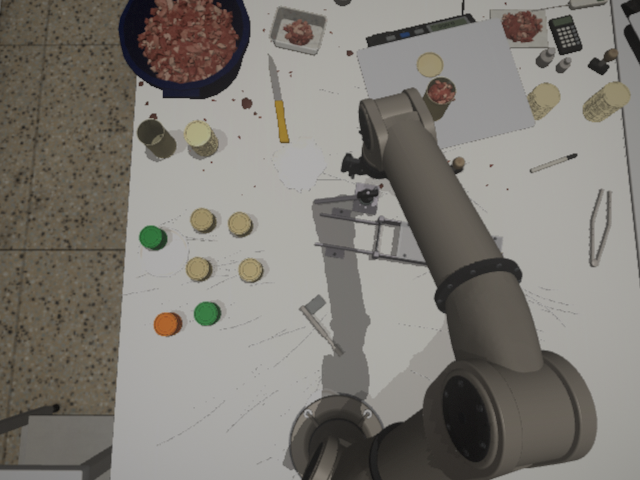

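```bash
python3 -m jog '0 16 40 0 0 0 85;0 16 40 0 0 0 85;0 16 40 0 0 0 85;0 16 40 0 0 0 85;0 16 40 0 0 0 85'
python3 -m jog '0 16 40 0 0 0 85;0 16 40 0 0 0 85;0 14 35 0 0 0 85;0 0 0 0 0 0 85'
python3 - <<'E'
from h import *
todo((.551,.2545,.025),TH)
E
```

```text
t: 8.45
eef_pos: [0.578, 0.135, 0.1895]
tool_rot: [0.541, -0.456, 0.541, 0.455]
contact_force: [0.5, 0.9, 0.8]
gripper_width: 0.999
t: 8.85
eef_pos: [0.5494, 0.262, 0.1901]
tool_rot: [0.539, -0.457, 0.538, 0.459]
contact_force: [-0.6, 0.7, -0.5]
gripper_width: 0.996
t 8.85 pos [0.5494 0.262  0.1901] lock [-369.3  -23.7] F [-0.6  0.7 -0.5] w 85.1 q7 [-0.03  0.36  1.04  0.56]
tool shift mm [165.   -3.   -7.8] turns(6deg) [array([ 2.999e+01, -2.000e-02, -6.000e-02]), array([-0.01,  0.04, -0.01])] xaxis [-0.001  0.004 -1.   ] yaw 80.8
```

```bash
python3 -m jog '40 0 -4 0 0 0 85;40 0 -4 0 0 0 85;40 0 0 0 0 0 85;30 0 0 0 0 0 85;0 0 0 0 0 0 85'
python3 - <<'E'
from h import *
todo((.551,.2545,.012),TH)
shot("side","s6",(200,200,400,360),4)
E
```

```text
t: 9.35
eef_pos: [0.5486, 0.2441, 0.0352]
tool_rot: [0.538, -0.455, 0.544, 0.456]
contact_force: [-0.6, 0.0, -0.4]
gripper_width: 0.996
t 9.35 pos [0.5486 0.2441 0.0352] lock [-351.5  -21.7] F [-0.6  0.  -0.4] w 85.0 q7 [-0.09  0.51  0.79  0.45]
tool shift mm [23.1 -0.8 10.8] turns(6deg) [array([29.91, -0.09,  0.08]), array([-0.09, -0.05, -0.06])] xaxis [-0.007 -0.004 -1.   ] yaw 80.2
```

View pics/s6.png

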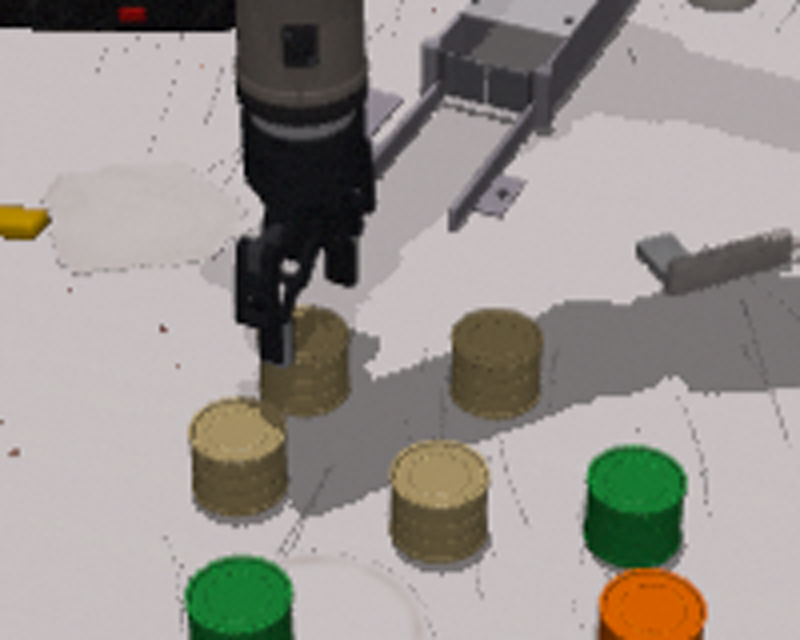

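```bash
python3 -m jog '0 0 9 0 0 0 85;0 0 0 0 0 0 85'
python3 - <<'E'
from h import *
todo((.551,.2545,.012),TH)
E
```

```text
t: 9.6
eef_pos: [0.5542, 0.2583, 0.0418]
tool_rot: [0.542, -0.456, 0.538, 0.456]
contact_force: [-0.5, -0.6, 0.9]
gripper_width: 0.995
t 9.6 pos [0.5542 0.2583 0.0418] lock [-366.4  -18.4] F [-0.5 -0.6  0.9] w 85.0 q7 [-0.1   0.51  0.8   0.45]
tool shift mm [29.8  2.6 -4.4] turns(6deg) [array([29.93,  0.05, -0.06]), array([-0.07,  0.04,  0.03])] xaxis [ 0.004  0.003 -1.   ] yaw 80.4
```

```bash
python3 -m jog '15 2 -4 0 0 0 85;15 0 0 0 0 0 85;0 0 0 0 0 0 85;0 0 0 0 0 0 85'
python3 - <<'E'
from h import *
todo((.551,.2545,.012),TH)
E
```

```text
t: 10.0
eef_pos: [0.5496, 0.2515, 0.0085]
tool_rot: [0.54, -0.456, 0.541, 0.456]
contact_force: [-0.0, 0.3, 0.4]
gripper_width: 0.994
t 10.0 pos [0.5496 0.2515 0.0085] lock [-359.   -21.9] F [-0.   0.3  0.4] w 84.9 q7 [-0.12  0.55  0.74  0.42]
tool shift mm [-3.5 -0.9  3.2] turns(6deg) [array([ 2.993e+01, -2.000e-02,  2.000e-02]), array([-0.07, -0.01, -0.01])] xaxis [-0.001 -0.001 -1.   ] yaw 80.4
```

```bash
python3 -m jog '-2 0 0 0 0 0 85;0 0 0 0 0 0 50;0 0 0 0 0 0 50;0 0 0 0 0 0 50;0 0 0 0 0 0 50' 50
python3 -m jog '-30 0 0 0 0 0 50;0 0 0 0 0 0 50;0 0 0 0 0 0 50'
python3 - <<'E'
from h import *
todo(L(-95,0,.07),TH)
shot("side","s7",(200,200,400,360),4)
E
```

```text
t: 10.5
eef_pos: [0.5507, 0.2524, 0.0123]
tool_rot: [0.541, -0.456, 0.54, 0.456]
contact_force: [-1.6, -0.3, 6.6]
gripper_width: 0.688
t: 10.8
eef_pos: [0.5504, 0.252, 0.0416]
tool_rot: [0.541, -0.456, 0.54, 0.456]
contact_force: [0.2, -0.8, -2.0]
gripper_width: 0.691
t 10.8 pos [0.5504 0.252  0.0416] lock [-359.6  -21.1] F [ 0.2 -0.8 -2. ] w 59.0 q7 [-0.1   0.51  0.79  0.45]
tool shift mm [ -28.5  -23.2 -264.4] turns(6deg) [array([ 2.993e+01,  1.000e-02, -1.000e-02]), array([-0.07,  0.  ,  0.01])] xaxis [ 0.001  0.    -1.   ] yaw 80.4
```

View pics/s7.png

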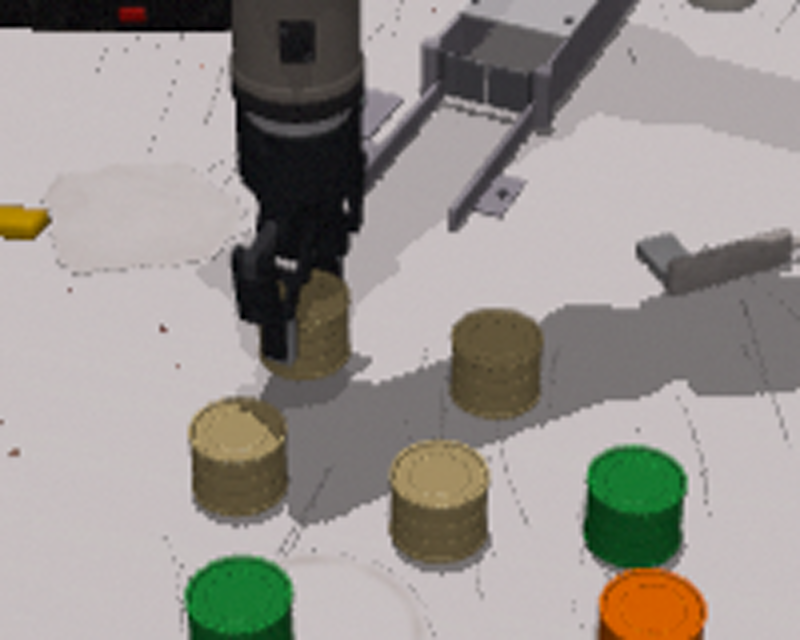

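```bash
python3 -m jog '-30 0 0 0 0 0 50;0 -3 -35 0 0 0 50;0 -4 -40 0 0 0 50;0 -4 -40 0 0 0 50;0 -4 -40 0 0 0 50'
python3 -m jog '0 -4 -40 0 0 0 50;0 -3 -40 0 0 0 50;0 -1 -20 0 0 0 50;0 0 -9 0 0 0 50;0 0 0 0 0 0 50'
python3 -m jog '0 0 0 0 0 0 50;0 0 0 0 0 0 50'
python3 - <<'E'
from h import *
todo(L(-95,0,.012),TH)
shot("side","s8",(200,150,400,310),4);shot("top","t8",(290,170,440,280),5)
E
```

```text
t: 11.35
eef_pos: [0.5379, 0.0948, 0.0702]
tool_rot: [0.54, -0.456, 0.541, 0.457]
contact_force: [0.4, -0.3, -1.6]
gripper_width: 0.689
t: 11.85
eef_pos: [0.528, -0.0132, 0.0706]
tool_rot: [0.54, -0.455, 0.541, 0.456]
contact_force: [-0.9, 0.1, -1.2]
gripper_width: 0.69
t: 12.05
eef_pos: [0.5289, -0.01, 0.0713]
tool_rot: [0.54, -0.457, 0.539, 0.457]
contact_force: [-0.3, -0.1, -2.2]
gripper_width: 0.687
t 12.05 pos [ 0.5289 -0.01    0.0713] lock [-97.5  -0.5] F [-0.3 -0.1 -2.2] w 58.7 q7 [0.4  0.45 0.75 0.91]
tool shift mm [59.3 -0.5 -2.6] turns(6deg) [array([ 2.996e+01,  0.000e+00, -2.000e-02]), array([-0.04,  0.01,  0.  ])] xaxis [ 0.     0.001 -1.   ] yaw 80.5
```

View pics/s8.png

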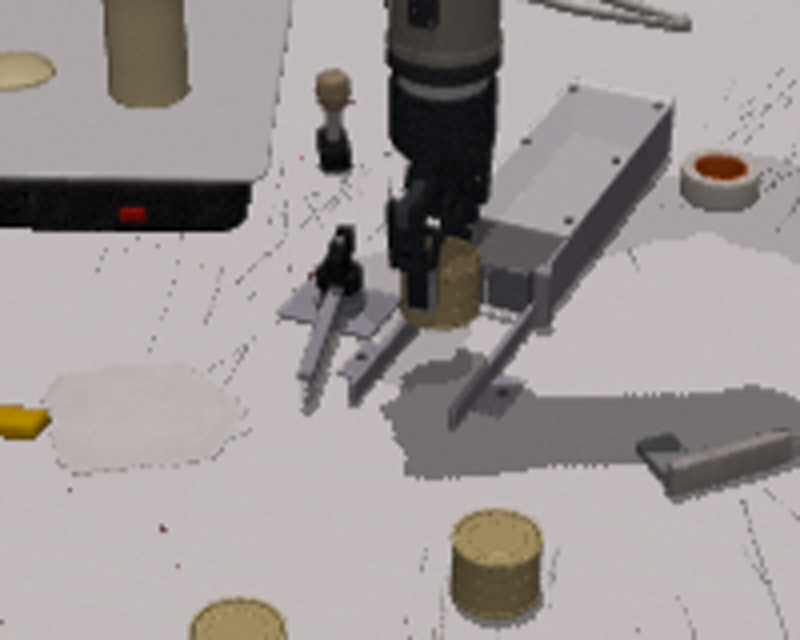

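View pics/t8.png

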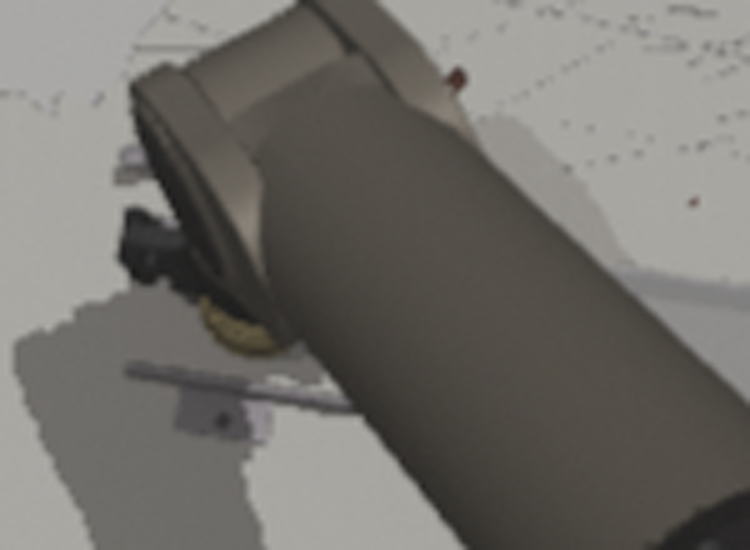

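Run:
```python
from h import *
for y in(-8,0,8):print(y,[((np.array(pix("side",L(-97.5,y,z)))-(200,150))*4).round() for z in(.058,.103)])
```

```text
-8 [array([450., 310.]), array([451., 257.])]
0 [array([440., 307.]), array([440., 255.])]
8 [array([430., 305.]), array([430., 253.])]
```

```bash
python3 -m jog '25 0 0 0 0 0 50;25 0 0 0 0 0 50;7 0 0 0 0 0 50;0 0 0 0 0 0 50;0 0 0 0 0 0 50'
python3 - <<'E'
from h import *
todo(L(-95,0,.012),TH)
shot("side","s9",(200,150,400,310),4)
E
```

```text
t: 12.65
eef_pos: [0.5292, -0.0115, 0.0148]
tool_rot: [0.54, -0.457, 0.54, 0.456]
contact_force: [-0.1, -0.3, -2.1]
gripper_width: 0.687
t 12.65 pos [ 0.5292 -0.0115  0.0148] lock [-96.1   0. ] F [-0.1 -0.3 -2.1] w 58.6 q7 [0.35 0.54 0.65 0.83]
tool shift mm [ 2.8  0.  -1.1] turns(6deg) [array([ 2.994e+01,  1.000e-02, -1.000e-02]), array([-0.06,  0.  ,  0.01])] xaxis [ 0.001  0.    -1.   ] yaw 80.4
```

View pics/s9.png

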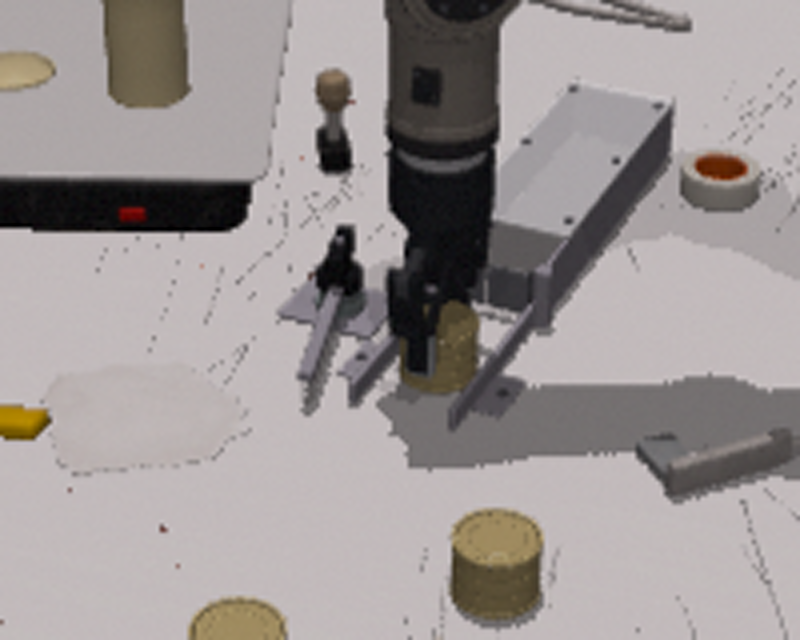

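```bash
python3 -m jog '0 0 0 0 0 0 80;0 0 0 0 0 0 80;-30 0 0 0 0 0 80;-30 0 0 0 0 0 80;-5 0 0 0 0 0 80'
python3 -m jog '0 0 30 0 0 0 0;0 0 28 0 0 0 0;0 0 0 0 0 0 0;0 0 0 0 0 0 0;0 0 0 0 0 0 0'
python3 - <<'E'
from h import *
todo(L(-155,0,.02),TH)
shot("side","s10",(200,150,400,310),4)
E
```

```text
t: 13.2
eef_pos: [0.531, -0.0118, 0.0827]
tool_rot: [0.542, -0.458, 0.539, 0.455]
contact_force: [-0.1, -0.7, 0.5]
gripper_width: 0.938
t: 13.7
eef_pos: [0.538, 0.0438, 0.0789]
tool_rot: [0.54, -0.456, 0.541, 0.456]
contact_force: [-0.4, -0.2, 0.6]
gripper_width: 0.077
t 13.7 pos [0.538  0.0438 0.0789] lock [-1.522e+02 -1.000e-01] F [-0.4 -0.2  0.6] w 6.6 q7 [0.3  0.45 0.78 0.81]
tool shift mm [58.9 -0.1  2.9] turns(6deg) [array([ 2.992e+01, -1.000e-02,  2.000e-02]), array([-0.08, -0.01, -0.01])] xaxis [-0.001 -0.001 -1.   ] yaw 80.3
```

View pics/s10.png

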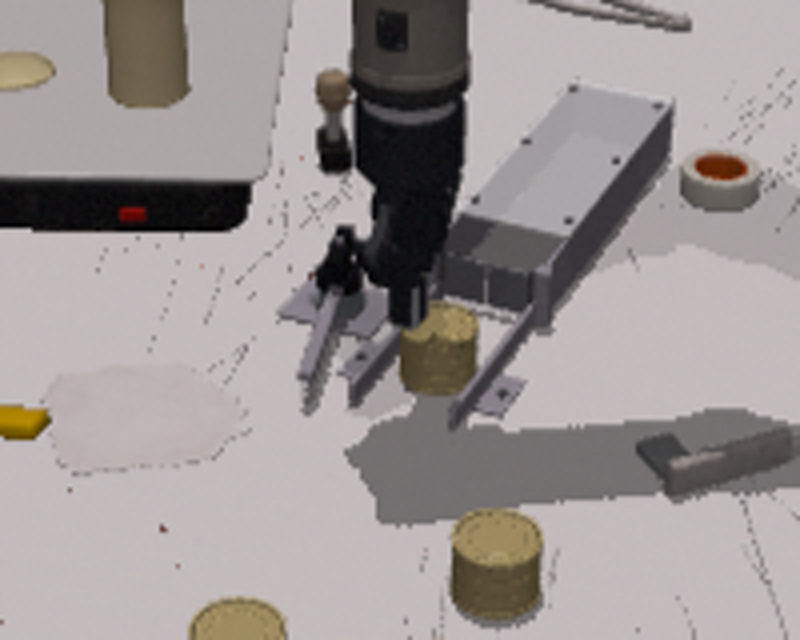

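```bash
python3 -m jog '25 0 0 0 0 0 0;25 0 0 0 0 0 0;6 0 0 0 0 0 0;0 0 0 0 0 0 0;0 0 0 0 0 0 0'
python3 - <<'E'
from h import *
todo(L(0,0,.022),TH)
shot("side","s11",(200,150,400,310),4)
E
```

```text
t: 14.25
eef_pos: [0.5389, 0.0448, 0.024]
tool_rot: [0.541, -0.456, 0.54, 0.456]
contact_force: [-0.1, 0.3, 0.5]
gripper_width: 0.002
t 14.25 pos [0.5389 0.0448 0.024 ] lock [-153.3    0.6] F [-0.1  0.3  0.5] w 0.2 q7 [0.25 0.53 0.68 0.74]
tool shift mm [   2.    -0.6 -153.3] turns(6deg) [array([ 2.992e+01,  1.000e-02, -0.000e+00]), array([-0.08,  0.  ,  0.01])] xaxis [ 0.001  0.    -1.   ] yaw 80.3
```

View pics/s11.png

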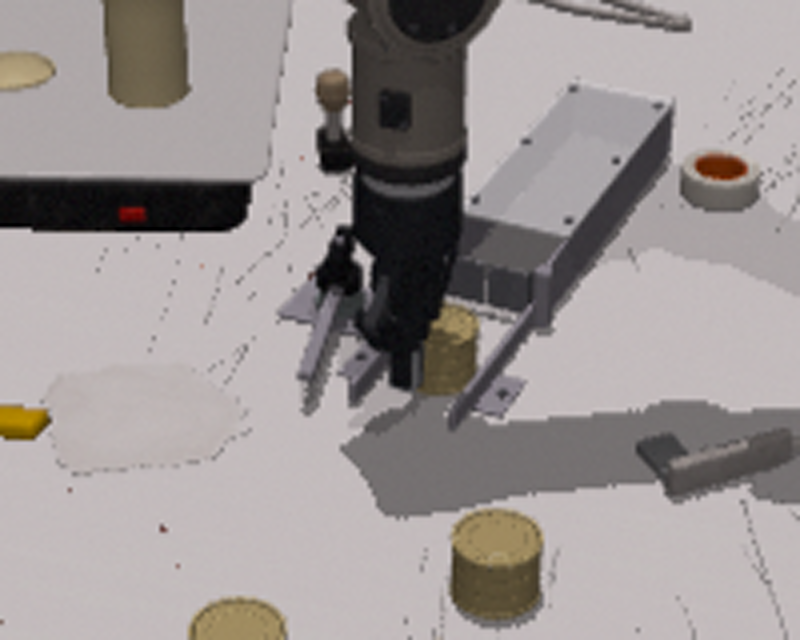

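```bash
python3 -m jog '0 0 -18 0 0 0 0;0 0 -18 0 0 0 0;0 0 -18 0 0 0 0;0 0 -18 0 0 0 0;0 0 -18 0 0 0 0'
python3 -m jog '0 0 -15 0 0 0 0;0 0 -15 0 0 0 0;0 0 -10 0 0 0 0;0 0 -10 0 0 0 0;0 0 -10 0 0 0 0'
python3 -m jog '0 0 0 0 0 0 0;0 0 0 0 0 0 0'
python3 - <<'E'
from h import *
todo(L(17,0,.022),TH)
shot("side","s12",(200,120,400,280),4);shot("top","t12",(290,170,440,280),5)
E
```

```text
t: 14.8
eef_pos: [0.5247, -0.0434, 0.0249]
tool_rot: [0.541, -0.457, 0.539, 0.456]
contact_force: [1.8, 3.1, 1.4]
gripper_width: -0.002
t: 15.3
eef_pos: [0.515, -0.1016, 0.0247]
tool_rot: [0.541, -0.457, 0.538, 0.456]
contact_force: [0.7, 4.7, 4.9]
gripper_width: -0.003
t: 15.5
eef_pos: [0.5132, -0.1035, 0.0236]
tool_rot: [0.54, -0.456, 0.541, 0.456]
contact_force: [0.2, -0.3, 0.0]
gripper_width: 0.001
t 15.5 pos [ 0.5132 -0.1035  0.0236] lock [-2.8 -1.1] F [ 0.2 -0.3  0. ] w 0.1 q7 [0.53 0.53 0.66 1.01]
tool shift mm [  1.6  -1.2 -19.8] turns(6deg) [array([2.992e+01, 0.000e+00, 1.000e-02]), array([-0.08, -0.01,  0.  ])] xaxis [-0.    -0.001 -1.   ] yaw 80.3
```

View pics/s12.png

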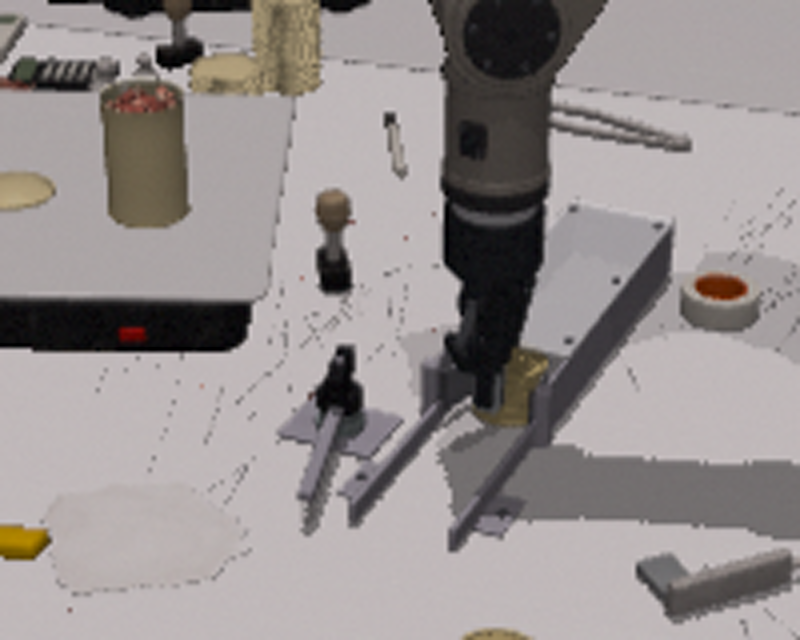

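View pics/t12.png

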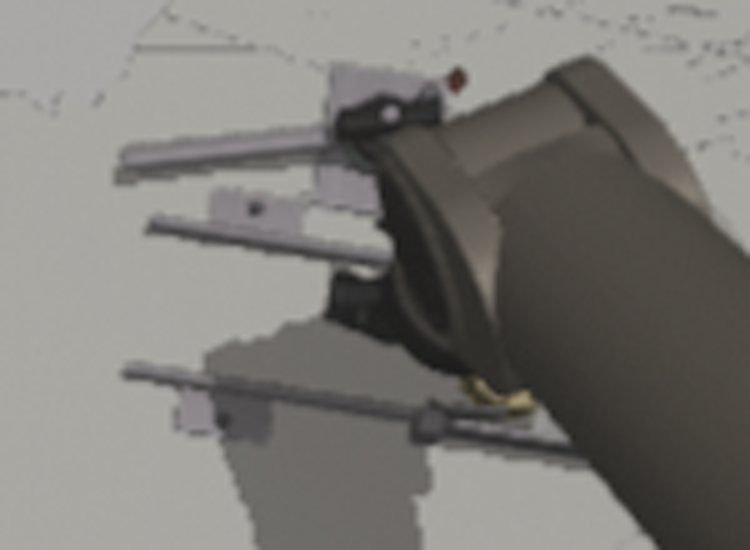

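```bash
python3 -m jog '0 0 -8 0 0 0 0;0 0 -8 0 0 0 0;0 0 -6 0 0 0 0;0 0 0 0 0 0 0;0 0 0 0 0 0 0'
python3 - <<'E'
from h import *
todo(L(17,0,.022),TH)
shot("side","s13",(200,120,400,280),4)
E
```

```text
t: 16.1
eef_pos: [0.509, -0.1255, 0.0231]
tool_rot: [0.54, -0.456, 0.541, 0.456]
contact_force: [-1.0, -0.7, 1.0]
gripper_width: -0.001
t 16.1 pos [ 0.509  -0.1255  0.0231] lock [19.6 -1.7] F [-1.  -0.7  1. ] w -0.1 q7 [0.58 0.53 0.66 1.06]
tool shift mm [ 1.1 -1.7  2.6] turns(6deg) [array([ 2.992e+01, -2.000e-02,  1.000e-02]), array([-0.08, -0.01, -0.01])] xaxis [-0.001 -0.001 -1.   ] yaw 80.3
```

View pics/s13.png

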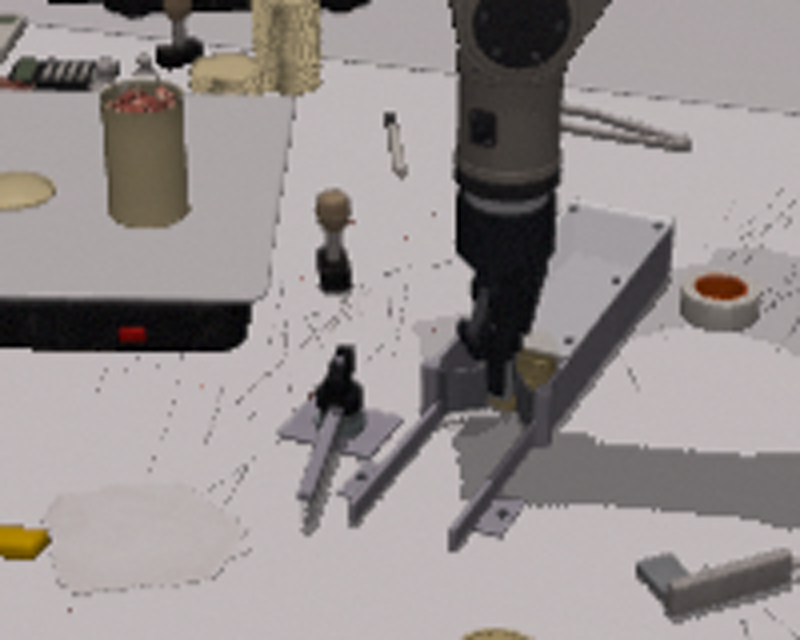

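```bash
python3 -m jog '-30 0 0 0 0 0 0;-40 0 0 0 0 0 0;-40 0 0 0 0 0 0;-40 0 30 0 0 0 40;0 0 40 0 0 0 85'
python3 -m jog '0 10 40 0 0 0 85;0 10 40 0 0 0 85;0 10 40 0 0 0 85;0 10 40 0 0 0 85;0 5 40 0 0 0 85'
python3 -m jog '0 5 40 0 0 0 85;0 0 40 0 0 0 85;0 0 0 0 0 0 85'
cat >> h.py <<'E'
def look(tag):
    T={}
    for n in("top","side"):
        im,d=shot(n,tag+n[0]);hsv=cv2.cvtColor(im,cv2.COLOR_RGB2HSV)
        m=cv2.inRange(hsv,(15,50,90),(35,255,255));k,l,st,ce=cv2.connectedComponentsWithStats(m)
        for i in range(1,k):
            p=ray(n,*ce[i],.045)
            if 180<st[i,4]<600 and .3<p[0]<.65 and -.4<p[1]<.5:print(n,st[i],p.round(4))
        x0,y0,x1,y1=(290,160,520,300) if n=="top" else(250,150,420,280)
        cv2.imwrite(f"pics/{tag}{n[0]}z.png",cv2.resize(im[y0:y1,x0:x1,::-1],None,fx=3.4 if n=="top" else 4.6,fy=3.4 if n=="top" else 4.6,interpolation=cv2.INTER_CUBIC))
E
python3 - <<'E'
from h import *
todo((.561,.353,.2),TH)
look("a")
E
```

```text
t: 16.65
eef_pos: [0.5247, -0.0569, 0.1784]
tool_rot: [0.543, -0.458, 0.54, 0.452]
contact_force: [1.3, 0.4, 0.4]
gripper_width: 0.331
t: 17.15
eef_pos: [0.5096, 0.1506, 0.1733]
tool_rot: [0.54, -0.457, 0.54, 0.456]
contact_force: [0.7, -1.0, -0.3]
gripper_width: 0.994
t: 17.45
eef_pos: [0.5179, 0.2359, 0.174]
tool_rot: [0.54, -0.457, 0.537, 0.46]
contact_force: [-0.1, 0.0, -0.1]
gripper_width: 0.998
t 17.45 pos [0.5179 0.2359 0.174 ] lock [-338.5  -50.6] F [-0.1  0.  -0.1] w 85.3 q7 [0.07 0.39 0.99 0.53]
tool shift mm [-25.4 -23.8 122.6] turns(6deg) [array([-29.99,  -0.  ,   0.07]), array([0.01, 0.05, 0.  ])] xaxis [ 0.001  0.005 -1.   ] yaw 80.8
top [186 257  23  24 415] [0.4321 0.3571 0.045 ]
top [239 262  19  20 202] [0.4205 0.2295 0.045 ]
side [313 277  23  17 261] [0.4315 0.2252 0.045 ]
side [247 299  25  20 345] [0.5617 0.3555 0.045 ]
side [297 310  26  31 452] [0.4307 0.3719 0.045 ]
```

View pics/asz.png

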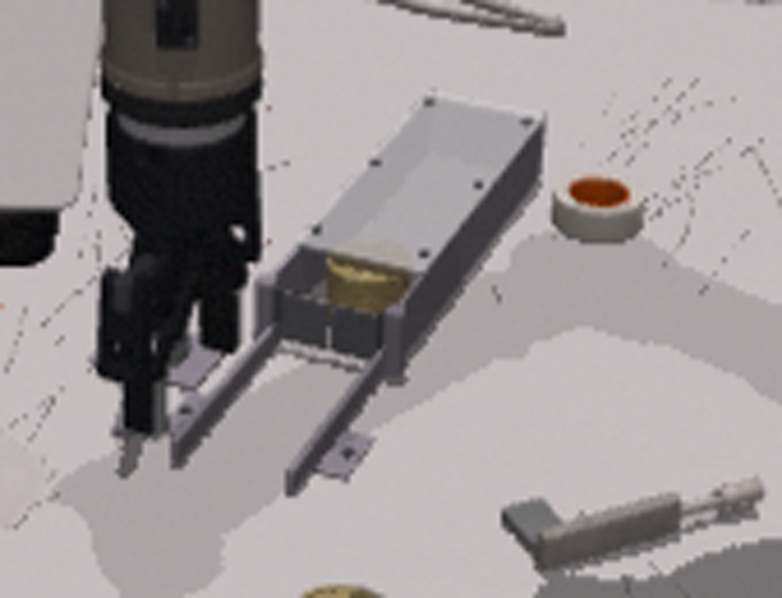

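View pics/at.png

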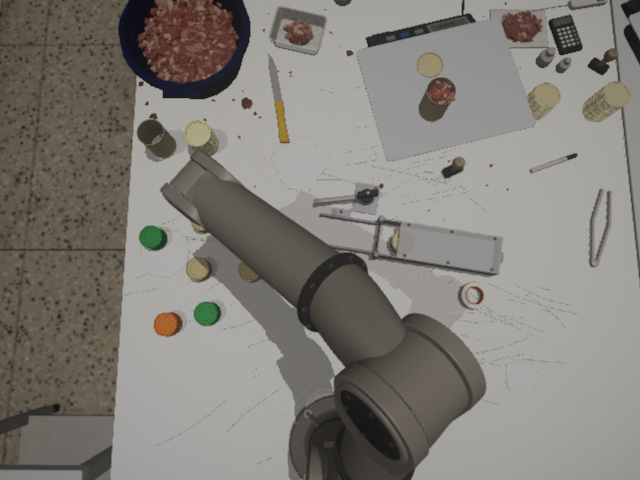

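```bash
python3 -m jog '40 0 0 0 0 0 85;0 0 0 0 0 0 85'
python3 - <<'E'
from h import *
todo((.430,.2235,.012),TH)
E
```

```text
t: 17.75
eef_pos: [0.5165, 0.2248, 0.1293]
tool_rot: [0.538, -0.456, 0.544, 0.456]
contact_force: [0.1, -2.1, -0.8]
gripper_width: 0.99
t 17.75 pos [0.5165 0.2248 0.1293] lock [-327.4  -50.3] F [ 0.1 -2.1 -0.8] w 84.5 q7 [0.05 0.44 0.92 0.5 ]
tool shift mm [117.9  84.3 -15.3] turns(6deg) [array([29.91, -0.09,  0.09]), array([-0.09, -0.06, -0.06])] xaxis [-0.007 -0.005 -1.   ] yaw 80.3
```

```bash
python3 -m jog '0 30 -5 0 0 0 85;0 30 -5 0 0 0 85;0 23 -3 0 0 0 85;20 0 0 0 0 0 85;20 0 0 0 0 0 85'
python3 -m jog '10 0 0 0 0 0 85;0 0 0 0 0 0 85;0 0 0 0 0 0 85;0 0 0 0 0 0 85'
python3 - <<'E'
from h import *
todo((.430,.2235,.012),TH)
E
```

```text
t: 18.25
eef_pos: [0.4354, 0.2288, 0.0945]
tool_rot: [0.541, -0.457, 0.54, 0.455]
contact_force: [0.7, 0.0, 0.2]
gripper_width: 0.996
t: 18.65
eef_pos: [0.4355, 0.2302, 0.0842]
tool_rot: [0.541, -0.456, 0.54, 0.456]
contact_force: [0.7, 0.8, -0.2]
gripper_width: 0.996
t 18.65 pos [0.4355 0.2302 0.0842] lock [-319.7 -131.1] F [ 0.7  0.8 -0.2] w 85.0 q7 [-0.01  0.48  0.75  0.35]
tool shift mm [72.2  4.4 -7.5] turns(6deg) [array([ 2.992e+01,  2.000e-02, -1.000e-02]), array([-0.08,  0.01,  0.01])] xaxis [ 0.001  0.001 -1.   ] yaw 80.3
```

```bash
python3 -m jog '25 4 -7 0 0 0 85;25 0 0 0 0 0 85;20 0 0 0 0 0 85;0 0 0 0 0 0 85;0 0 0 0 0 0 85'
python3 - <<'E'
from h import *
todo((.430,.2235,.012),TH)
shot("side","s14",(200,200,400,360),4)
E
```

```text
t: 19.15
eef_pos: [0.43, 0.2241, 0.014]
tool_rot: [0.54, -0.456, 0.54, 0.456]
contact_force: [-0.6, 0.1, 0.5]
gripper_width: 0.995
t 19.15 pos [0.43   0.2241 0.014 ] lock [-312.9 -135.5] F [-0.6  0.1  0.5] w 85.0 q7 [-0.09  0.62  0.62  0.24]
tool shift mm [ 2.  -0.1 -0.6] turns(6deg) [array([29.93,  0.  , -0.  ]), array([-0.07,  0.  ,  0.  ])] xaxis [ 0.  0. -1.] yaw 80.4
```

View pics/s14.png

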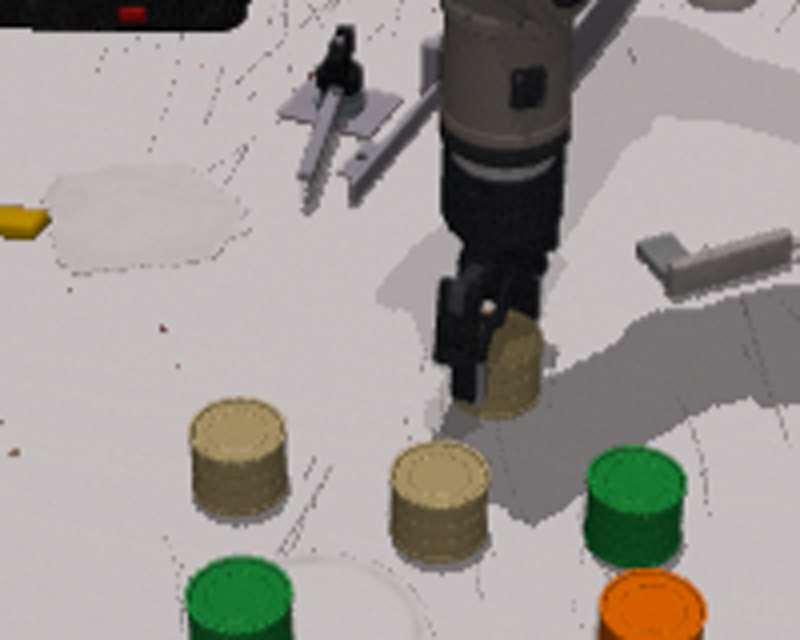

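```bash
python3 -m jog '1 0 0 0 0 0 50;0 0 0 0 0 0 50;0 0 0 0 0 0 50;0 0 0 0 0 0 50;-30 0 0 0 0 0 50' 50
python3 -m jog '-30 0 0 0 0 0 50;0 -22 -34 0 0 0 50;0 -24 -38 0 0 0 50;0 -24 -38 0 0 0 50;0 -24 -38 0 0 0 50'
python3 -m jog '0 -24 -38 0 0 0 50;0 -12 -20 0 0 0 50;0 -6 -10 0 0 0 50;0 0 0 0 0 0 50;0 0 0 0 0 0 50'
python3 - <<'E'
from h import *
todo(L(-95,0,.012),TH)
shot("side","s15",(200,150,400,310),4)
E
```

```text
t: 19.7
eef_pos: [0.428, 0.2224, 0.0409]
tool_rot: [0.538, -0.456, 0.542, 0.457]
contact_force: [0.1, 0.5, -1.6]
gripper_width: 0.687
t: 20.2
eef_pos: [0.4982, 0.0602, 0.0729]
tool_rot: [0.54, -0.457, 0.54, 0.456]
contact_force: [0.3, 1.2, -1.0]
gripper_width: 0.69
t: 20.7
eef_pos: [0.5271, -0.0102, 0.0725]
tool_rot: [0.54, -0.456, 0.54, 0.457]
contact_force: [-0.7, 0.6, -1.4]
gripper_width: 0.689
t 20.7 pos [ 0.5271 -0.0102  0.0725] lock [-97.1  -2.2] F [-0.7  0.6 -1.4] w 58.8 q7 [0.45 0.5  0.77 0.87]
tool shift mm [60.5 -2.2 -2.1] turns(6deg) [array([ 2.995e+01, -0.000e+00, -1.000e-02]), array([-0.05,  0.01, -0.  ])] xaxis [-0.     0.001 -1.   ] yaw 80.5
```

View pics/s15.png

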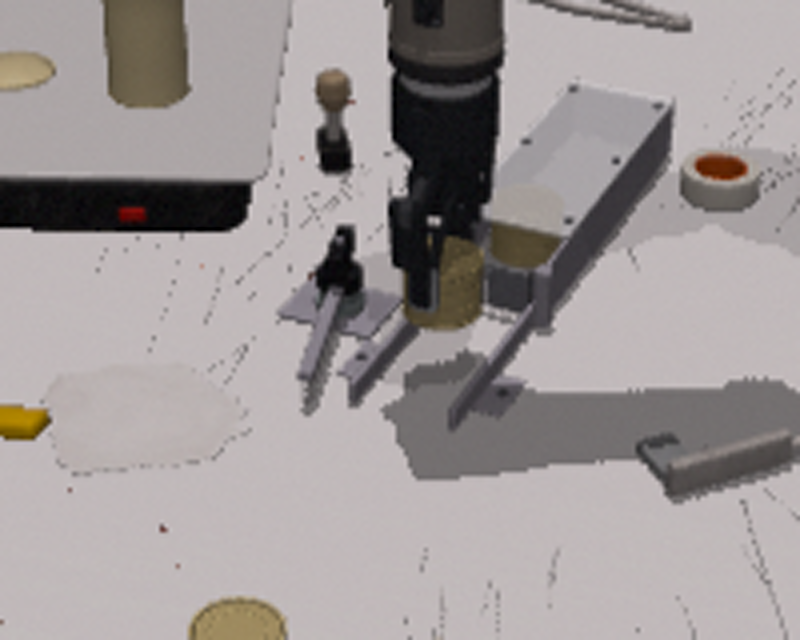

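```bash
python3 -m jog '25 -2 0 0 0 0 50;25 0 0 0 0 0 50;8 0 0 0 0 0 50;0 0 0 0 0 0 50;0 0 0 0 0 0 50'
python3 -m jog '0 0 0 0 0 0 80;0 0 0 0 0 0 80;-30 0 0 0 0 0 80;-30 0 0 0 0 0 80;-5 0 0 0 0 0 80'
python3 -m jog '0 0 30 0 0 0 0;0 0 28 0 0 0 0;0 0 0 0 0 0 0;0 0 0 0 0 0 0;0 0 0 0 0 0 0'
python3 - <<'E'
from h import *
todo(L(-155,0,.024),TH)
shot("side","s16",(200,150,400,310),4)
E
```

```text
t: 21.25
eef_pos: [0.5296, -0.0107, 0.0148]
tool_rot: [0.54, -0.457, 0.539, 0.457]
contact_force: [0.2, -0.4, -1.8]
gripper_width: 0.691
t: 21.75
eef_pos: [0.5319, -0.0118, 0.0825]
tool_rot: [0.542, -0.457, 0.539, 0.455]
contact_force: [0.8, 0.1, -0.2]
gripper_width: 0.935
t: 22.25
eef_pos: [0.539, 0.0437, 0.0789]
tool_rot: [0.54, -0.456, 0.541, 0.456]
contact_force: [-0.0, -0.4, 0.4]
gripper_width: 0.077
t 22.25 pos [0.539  0.0437 0.0789] lock [-152.2    0.9] F [-0.  -0.4  0.4] w 6.6 q7 [0.35 0.5  0.8  0.77]
tool shift mm [54.8  0.8  2.8] turns(6deg) [array([ 2.992e+01, -1.000e-02,  2.000e-02]), array([-0.08, -0.01, -0.01])] xaxis [-0.001 -0.001 -1.   ] yaw 80.3
```

View pics/s16.png

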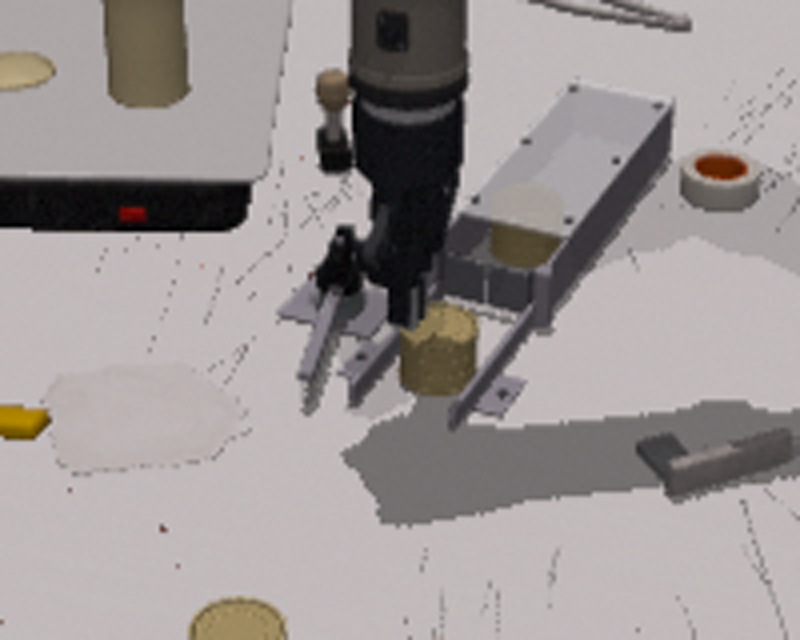

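```bash
python3 -m jog '25 0 0 0 0 0 0;25 0 0 0 0 0 0;6 0 0 0 0 0 0;0 0 0 0 0 0 0;0 0 -10 0 0 0 0'
python3 -m jog '0 0 -18 0 0 0 0;0 0 -18 0 0 0 0;0 0 -18 0 0 0 0;0 0 -18 0 0 0 0;0 0 -15 0 0 0 0'
python3 -m jog '0 0 -12 0 0 0 0;0 0 -12 0 0 0 0;0 0 -10 0 0 0 0;0 0 -10 0 0 0 0;0 0 -10 0 0 0 0'
python3 -m jog '0 0 -8 0 0 0 0;0 0 -8 0 0 0 0;0 0 -4 0 0 0 0;0 0 0 0 0 0 0;0 0 0 0 0 0 0'
python3 - <<'E'
from h import *
todo(L(19,0,.022),TH)
shot("side","s17",(200,120,400,280),4)
E
```

```text
t: 22.8
eef_pos: [0.5384, 0.0362, 0.0243]
tool_rot: [0.54, -0.457, 0.539, 0.457]
contact_force: [0.9, 0.9, -0.3]
gripper_width: 0.001
t: 23.3
eef_pos: [0.524, -0.0518, 0.0247]
tool_rot: [0.541, -0.457, 0.539, 0.456]
contact_force: [1.0, 4.5, 1.8]
gripper_width: 0.001
t: 23.8
eef_pos: [0.5155, -0.1031, 0.0245]
tool_rot: [0.541, -0.457, 0.539, 0.456]
contact_force: [0.5, 4.9, 3.4]
gripper_width: 0.001
t: 24.3
eef_pos: [0.5113, -0.1238, 0.0237]
tool_rot: [0.54, -0.457, 0.54, 0.456]
contact_force: [1.5, 1.7, 2.7]
gripper_width: -0.0
t 24.3 pos [ 0.5113 -0.1238  0.0237] lock [17.6  0.3] F [1.5 1.7 2.7] w -0.0 q7 [0.62 0.58 0.68 1.01]
tool shift mm [ 1.7  0.3 -1.4] turns(6deg) [array([2.993e+01, 2.000e-02, 0.000e+00]), array([-0.07, -0.  ,  0.01])] xaxis [ 0.001 -0.    -1.   ] yaw 80.4
```

View pics/s17.png

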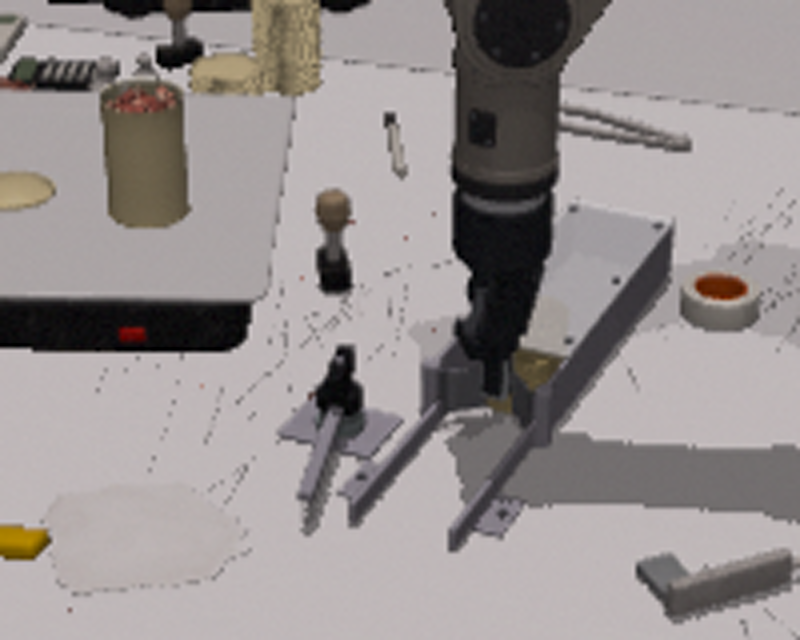

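```bash
python3 -m jog '0 0 -3 0 0 0 0;0 0 0 0 0 0 0;-30 0 0 0 0 0 0;-40 0 0 0 0 0 0;-40 0 0 0 0 0 0'
python3 -m jog '-40 0 30 0 0 0 40;0 0 40 0 0 0 85;0 2 40 0 0 0 85;0 2 40 0 0 0 85;0 2 40 0 0 0 85'
python3 -m jog '0 2 40 0 0 0 85;0 2 40 0 0 0 85;0 2 40 0 0 0 85;0 0 0 0 0 0 85;0 0 0 0 0 0 85'
python3 - <<'E'
from h import *
todo((.561,.354,.012),TH)
look("b")
E
```

```text
t: 24.85
eef_pos: [0.5085, -0.1277, 0.1335]
tool_rot: [0.539, -0.455, 0.542, 0.457]
contact_force: [1.0, -0.8, 0.7]
gripper_width: -0.0
t: 25.35
eef_pos: [0.5354, 0.0613, 0.1728]
tool_rot: [0.54, -0.456, 0.542, 0.456]
contact_force: [0.8, -0.7, 0.4]
gripper_width: 0.845
t: 25.85
eef_pos: [0.5496, 0.1806, 0.1725]
tool_rot: [0.539, -0.457, 0.541, 0.457]
contact_force: [-1.0, -1.1, 0.3]
gripper_width: 0.995
t 25.85 pos [0.5496 0.1806 0.1725] lock [-289.1  -10.5] F [-1.  -1.1  0.3] w 84.9 q7 [0.19 0.43 1.02 0.61]
tool shift mm [160.2  17.3 173.2] turns(6deg) [array([ 2.994e+01, -2.000e-02,  3.000e-02]), array([-0.06, -0.02, -0.01])] xaxis [-0.002 -0.002 -1.   ] yaw 80.5
top [190 208  23  23 409] [0.5605 0.3507 0.045 ]
top [186 257  23  24 425] [0.4324 0.3564 0.045 ]
side [247 299  25  19 344] [0.5616 0.3549 0.045 ]
side [297 310  25  18 363] [0.4343 0.3603 0.045 ]
```

View pics/bs.png

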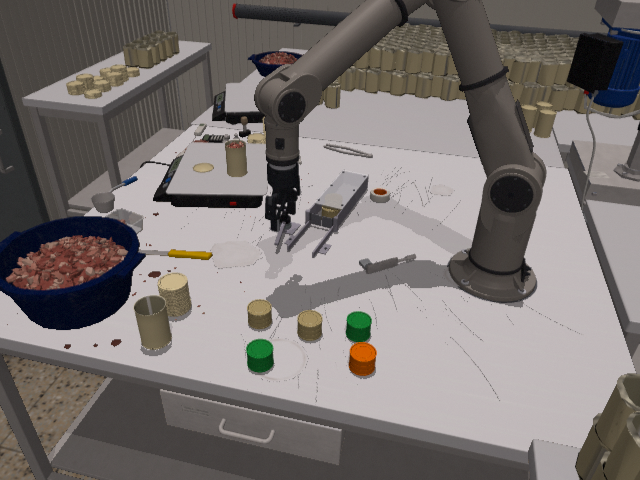

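View pics/bsz.png

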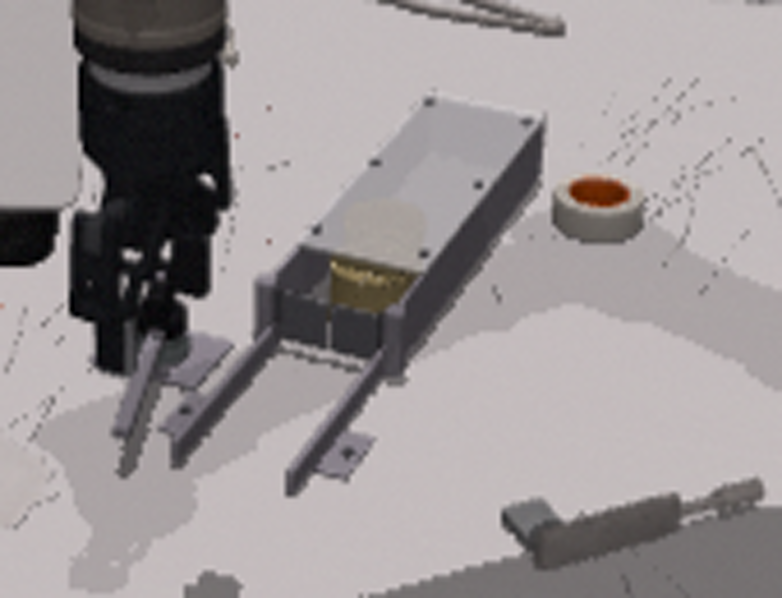

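```bash
python3 -m jog '20 4 43 0 0 0 85;20 4 43 0 0 0 85;20 4 43 0 0 0 85;20 4 43 0 0 0 85;0 0 0 0 0 0 85'
python3 -m jog '0 0 0 0 0 0 85;0 0 0 0 0 0 85'
python3 - <<'E'
from h import *
todo((.561,.353,.012),TH)
E
```

```text
t: 26.45
eef_pos: [0.5604, 0.3574, 0.0905]
tool_rot: [0.538, -0.456, 0.54, 0.459]
contact_force: [-0.9, 1.0, 0.0]
gripper_width: 0.989
t: 26.65
eef_pos: [0.5645, 0.3503, 0.0933]
tool_rot: [0.541, -0.456, 0.541, 0.455]
contact_force: [-0.2, -0.3, -0.1]
gripper_width: 0.993
t 26.65 pos [0.5645 0.3503 0.0933] lock [-458.9  -23. ] F [-0.2 -0.3 -0.1] w 84.8 q7 [-0.16  0.55  0.99  0.32]
tool shift mm [81.3  4.   2.2] turns(6deg) [array([2.99e+01, 1.00e-02, 3.00e-02]), array([-0.1 , -0.02,  0.01])] xaxis [ 0.001 -0.002 -1.   ] yaw 80.2
```

```bash
python3 -m jog '25 2 0 0 0 0 85;25 0 0 0 0 0 85;25 0 0 0 0 0 85;5 0 0 0 0 0 85;0 0 0 0 0 0 85'
python3 -m jog '0 0 0 0 0 0 85'
python3 - <<'E'
from h import *
todo((.561,.353,.012),TH)
shot("side","s18",(200,200,400,360),4)
E
```

```text
t: 27.15
eef_pos: [0.562, 0.3514, 0.0133]
tool_rot: [0.54, -0.456, 0.541, 0.455]
contact_force: [-0.0, -0.2, 0.4]
gripper_width: 0.995
t: 27.25
eef_pos: [0.5625, 0.3532, 0.0149]
tool_rot: [0.541, -0.456, 0.54, 0.456]
contact_force: [-0.6, 0.7, 0.4]
gripper_width: 0.998
t 27.25 pos [0.5625 0.3532 0.0149] lock [-461.5  -25.4] F [-0.6  0.7  0.4] w 85.2 q7 [-0.2   0.63  0.87  0.27]
tool shift mm [ 2.9  1.4 -0.5] turns(6deg) [array([ 2.992e+01,  2.000e-02, -2.000e-02]), array([-0.08,  0.01,  0.02])] xaxis [ 0.002  0.001 -1.   ] yaw 80.3
```

View pics/s18.png

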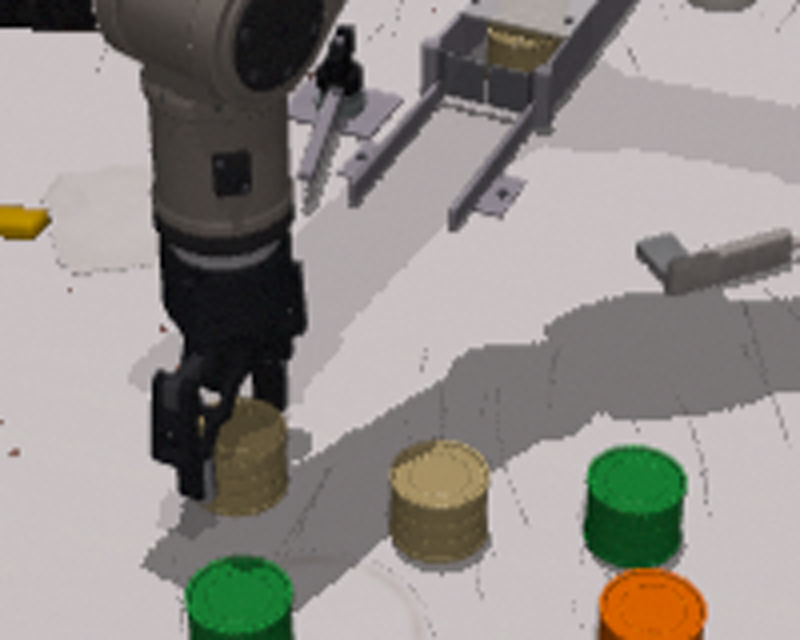

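```bash
python3 -m jog '2 1 0 0 0 0 50;0 0 0 0 0 0 50;0 0 0 0 0 0 50;0 0 0 0 0 0 50;-30 0 0 0 0 0 50' 50
python3 -m jog '-30 0 0 0 0 0 50;0 -3 -38 0 0 0 50;0 -3 -40 0 0 0 50;0 -3 -40 0 0 0 50;0 -3 -40 0 0 0 50'
python3 -m jog '0 -3 -40 0 0 0 50;0 -3 -40 0 0 0 50;0 -3 -40 0 0 0 50;0 -3 -40 0 0 0 50;0 -2 -25 0 0 0 50'
python3 -m jog '0 -1 -15 0 0 0 50;0 0 -6 0 0 0 50;0 0 0 0 0 0 50;0 0 0 0 0 0 50;0 0 0 0 0 0 50'
python3 - <<'E'
from h import *
todo(L(-95,0,.012),TH)
shot("side","s19",(200,150,400,310),4)
E
```

```text
t: 27.8
eef_pos: [0.5581, 0.3514, 0.038]
tool_rot: [0.538, -0.456, 0.543, 0.456]
contact_force: [-0.3, -0.9, -2.3]
gripper_width: 0.685
t: 28.3
eef_pos: [0.5451, 0.1944, 0.0712]
tool_rot: [0.54, -0.456, 0.54, 0.456]
contact_force: [0.3, -0.4, -1.8]
gripper_width: 0.684
t: 28.8
eef_pos: [0.5277, 0.0073, 0.0709]
tool_rot: [0.54, -0.456, 0.542, 0.455]
contact_force: [-0.2, 0.2, -2.3]
gripper_width: 0.69
t: 29.3
eef_pos: [0.5263, -0.0078, 0.0715]
tool_rot: [0.54, -0.457, 0.539, 0.457]
contact_force: [0.3, 0.3, -2.7]
gripper_width: 0.692
t 29.3 pos [ 0.5263 -0.0078  0.0715] lock [-99.4  -3.5] F [ 0.3  0.3 -2.7] w 59.1 q7 [0.49 0.54 0.78 0.82]
tool shift mm [59.5 -3.5 -4.4] turns(6deg) [array([ 2.995e+01,  0.000e+00, -2.000e-02]), array([-0.05,  0.01,  0.  ])] xaxis [ 0.     0.001 -1.   ] yaw 80.5
```

View pics/s19.png

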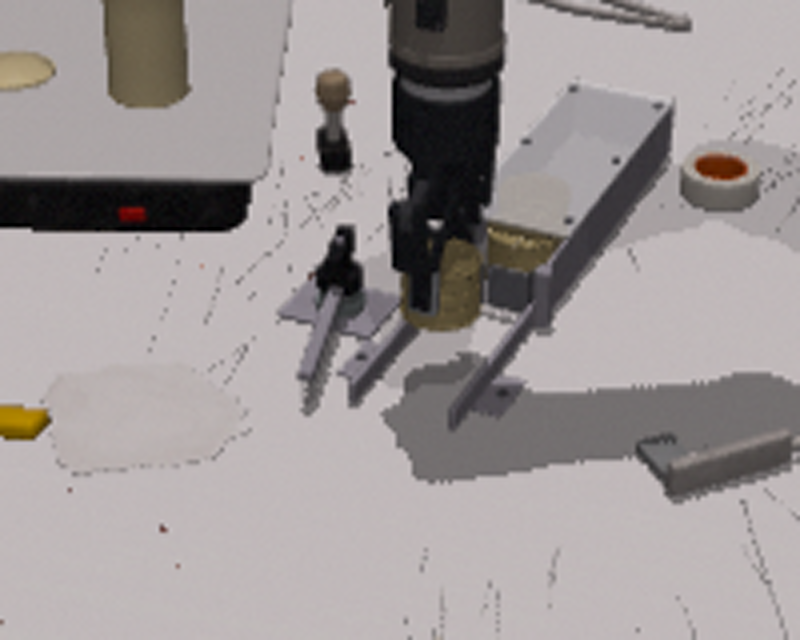

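```bash
python3 -m jog '25 -3 -3 0 0 0 50;25 0 0 0 0 0 50;7 0 0 0 0 0 50;0 0 0 0 0 0 50;0 0 0 0 0 0 50'
python3 -m jog '0 0 0 0 0 0 80;0 0 0 0 0 0 80;-30 0 0 0 0 0 80;-30 0 0 0 0 0 80;-5 0 0 0 0 0 80'
python3 -m jog '0 0 30 0 0 0 0;0 0 28 0 0 0 0;0 0 0 0 0 0 0;0 0 0 0 0 0 0;0 0 0 0 0 0 0'
python3 - <<'E'
from h import *
todo(L(-155,0,.024),TH)
shot("side","s20",(200,150,400,310),4)
E
```

```text
t: 29.85
eef_pos: [0.529, -0.0123, 0.0149]
tool_rot: [0.54, -0.457, 0.54, 0.457]
contact_force: [0.2, -0.4, -1.2]
gripper_width: 0.686
t: 30.35
eef_pos: [0.5309, -0.0127, 0.0828]
tool_rot: [0.542, -0.458, 0.539, 0.455]
contact_force: [1.3, 0.3, 0.6]
gripper_width: 0.936
t: 30.85
eef_pos: [0.5379, 0.0429, 0.079]
tool_rot: [0.54, -0.456, 0.541, 0.456]
contact_force: [-0.4, -0.0, -0.8]
gripper_width: 0.074
t 30.85 pos [0.5379 0.0429 0.079 ] lock [-151.2   -0. ] F [-0.4 -0.  -0.8] w 6.4 q7 [0.39 0.54 0.81 0.74]
tool shift mm [55.  -0.   3.8] turns(6deg) [array([ 2.992e+01, -1.000e-02,  2.000e-02]), array([-0.08, -0.01, -0.  ])] xaxis [-0.001 -0.001 -1.   ] yaw 80.3
```

View pics/s20.png

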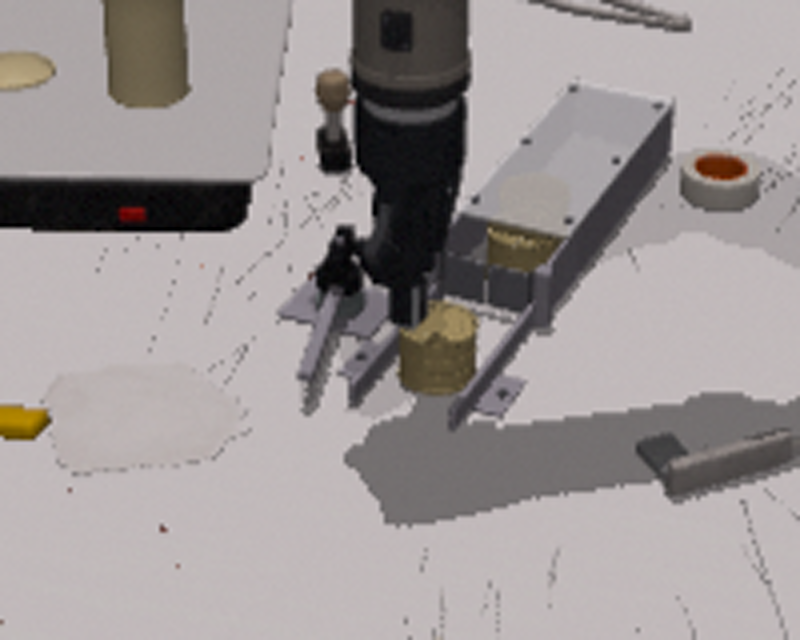

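Tin 3 stands in the lane at crop (438,350), fingers behind it at (405,300). Pushing.

```bash
python3 -m jog '25 0 0 0 0 0 0;25 0 0 0 0 0 0;6 0 0 0 0 0 0;0 0 0 0 0 0 0;0 0 -10 0 0 0 0'
python3 -m jog '0 0 -18 0 0 0 0;0 0 -18 0 0 0 0;0 0 -18 0 0 0 0;0 0 -18 0 0 0 0;0 0 -15 0 0 0 0'
python3 -m jog '0 0 -12 0 0 0 0;0 0 -12 0 0 0 0;0 0 -10 0 0 0 0;0 0 -10 0 0 0 0;0 0 -10 0 0 0 0'
python3 -m jog '0 0 -8 0 0 0 0;0 0 -8 0 0 0 0;0 0 -5 0 0 0 0;0 0 0 0 0 0 0;0 0 0 0 0 0 0'
python3 - <<'E'
from h import *
todo(L(20,0,.022),TH)
shot("side","s21",(200,120,400,280),4)
E
```

```text
t: 31.4
eef_pos: [0.5373, 0.0354, 0.0243]
tool_rot: [0.541, -0.457, 0.539, 0.457]
contact_force: [0.0, -0.6, 0.4]
gripper_width: -0.004
t: 31.9
eef_pos: [0.5229, -0.0524, 0.0247]
tool_rot: [0.541, -0.457, 0.539, 0.456]
contact_force: [0.9, 5.5, 0.9]
gripper_width: 0.001
t: 32.4
eef_pos: [0.5146, -0.1031, 0.0246]
tool_rot: [0.541, -0.457, 0.538, 0.457]
contact_force: [1.3, 6.7, 3.6]
gripper_width: 0.002
t: 32.9
eef_pos: [0.5104, -0.1254, 0.0242]
tool_rot: [0.541, -0.457, 0.539, 0.456]
contact_force: [1.4, 3.8, 3.1]
gripper_width: 0.0
t 32.9 pos [ 0.5104 -0.1254  0.0242] lock [19.2 -0.3] F [1.4 3.8 3.1] w 0.0 q7 [0.66 0.62 0.7  0.98]
tool shift mm [ 2.2 -0.3 -0.8] turns(6deg) [array([ 2.993e+01,  3.000e-02, -1.000e-02]), array([-0.07,  0.01,  0.02])] xaxis [ 0.002  0.    -1.   ] yaw 80.4
```

View pics/s21.png

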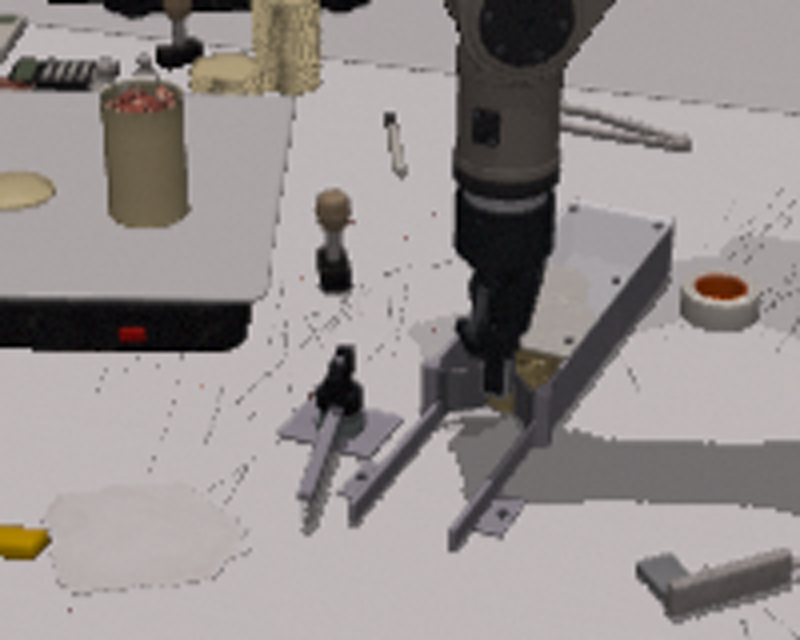

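```bash
python3 -m jog '0 0 -2 0 0 0 0;0 0 0 0 0 0 0;-30 0 0 0 0 0 0;-40 0 0 0 0 0 0;-40 0 0 0 0 0 0'
python3 -m jog '-40 0 30 0 0 0 40;0 5 40 0 0 0 85;0 10 40 0 0 0 85;0 10 40 0 0 0 85;0 10 40 0 0 0 85'
python3 -m jog '0 12 40 0 0 0 85;0 12 40 0 0 0 85;0 12 40 0 0 0 85;0 0 0 0 0 0 85;0 0 0 0 0 0 85'
python3 - <<'E'
from h import *
todo((.433,.3585,.012),TH)
look("c")
E
```

```text
t: 33.45
eef_pos: [0.5075, -0.1285, 0.1338]
tool_rot: [0.539, -0.455, 0.541, 0.457]
contact_force: [1.2, -0.5, 0.0]
gripper_width: -0.003
t: 33.95
eef_pos: [0.5056, 0.0654, 0.1731]
tool_rot: [0.54, -0.456, 0.541, 0.455]
contact_force: [0.2, 0.6, 0.1]
gripper_width: 0.849
t: 34.45
eef_pos: [0.4904, 0.1898, 0.173]
tool_rot: [0.539, -0.457, 0.54, 0.457]
contact_force: [0.6, -1.5, -0.4]
gripper_width: 0.997
t 34.45 pos [0.4904 0.1898 0.173 ] lock [-288.7  -70.4] F [ 0.6 -1.5 -0.4] w 85.1 q7 [0.23 0.42 0.98 0.54]
tool shift mm [160.7  84.4 157.2] turns(6deg) [array([ 2.995e+01, -1.000e-02,  3.000e-02]), array([-0.05, -0.02, -0.01])] xaxis [-0.001 -0.002 -1.   ] yaw 80.5
top [186 257  23  24 426] [0.4324 0.3564 0.045 ]
side [297 310  26  18 368] [0.4341 0.3602 0.045 ]
```

View pics/csz.png

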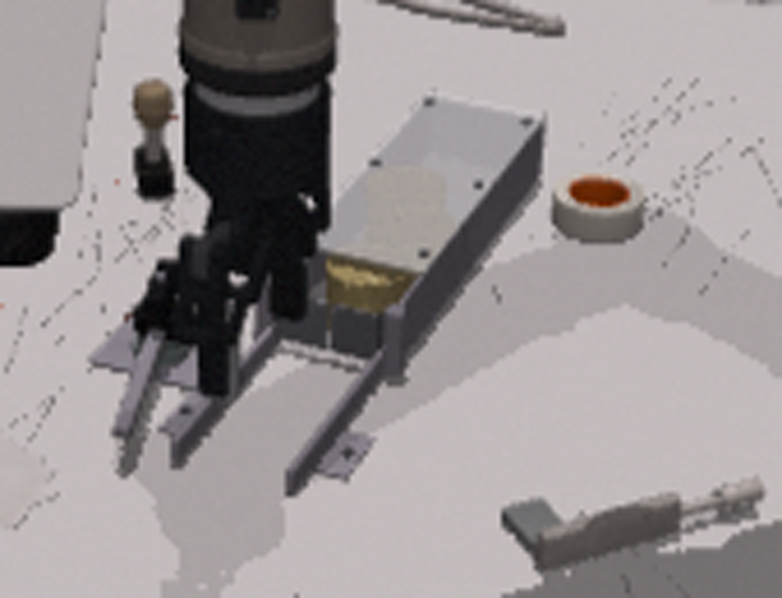

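View pics/ct.png

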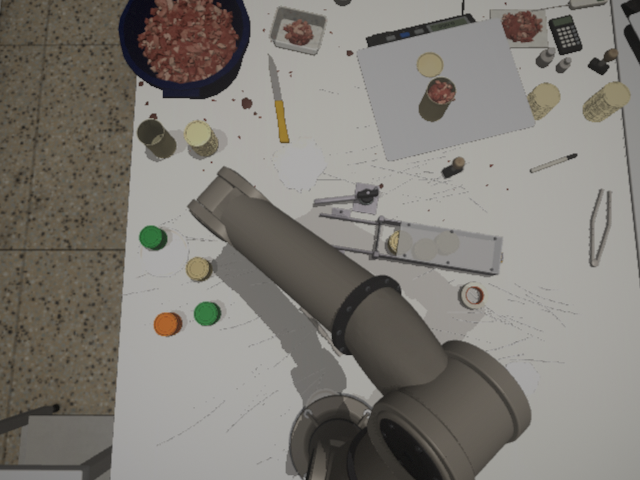

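Three tins in a row inside, flaps shut. Last tin unmoved at about (0.433, 0.358).

```bash
python3 -m jog '20 21 39 0 0 0 85;20 21 39 0 0 0 85;20 21 39 0 0 0 85;20 21 39 0 0 0 85;0 0 0 0 0 0 85'
python3 -m jog '0 0 0 0 0 0 85;0 0 0 0 0 0 85;0 0 0 0 0 0 85'
python3 - <<'E'
from h import *
todo((.433,.358,.012),TH)
E
```

```text
t: 35.05
eef_pos: [0.4301, 0.3621, 0.0915]
tool_rot: [0.538, -0.457, 0.539, 0.46]
contact_force: [-0.2, -1.0, 1.2]
gripper_width: 0.995
t: 35.35
eef_pos: [0.4359, 0.3556, 0.0936]
tool_rot: [0.541, -0.456, 0.541, 0.455]
contact_force: [-1.1, -0.3, -0.3]
gripper_width: 0.994
t 35.35 pos [0.4359 0.3556 0.0936] lock [-443.6 -150.8] F [-1.1 -0.3 -0.3] w 84.9 q7 [-0.17  0.57  0.89  0.12]
tool shift mm [81.6  3.4  1.9] turns(6deg) [array([2.989e+01, 2.000e-02, 1.000e-02]), array([-0.11, -0.01,  0.01])] xaxis [ 0.001 -0.001 -1.   ] yaw 80.2
```

```bash
python3 -m jog '25 3 0 0 0 0 85;25 0 0 0 0 0 85;25 0 0 0 0 0 85;5 0 0 0 0 0 85;0 0 0 0 0 0 85'
python3 -m jog '0 0 0 0 0 0 85'
python3 - <<'E'
from h import *
todo((.433,.358,.012),TH)
shot("side","s22",(200,200,400,360),4)
E
```

```text
t: 35.85
eef_pos: [0.4317, 0.3571, 0.0132]
tool_rot: [0.54, -0.456, 0.541, 0.456]
contact_force: [0.5, 0.1, 0.2]
gripper_width: 0.994
t: 35.95
eef_pos: [0.4322, 0.3585, 0.0145]
tool_rot: [0.541, -0.456, 0.54, 0.456]
contact_force: [-0.1, 0.6, -0.3]
gripper_width: 0.993
t 35.95 pos [0.4322 0.3585 0.0145] lock [-445.9 -154.9] F [-0.1  0.6 -0.3] w 84.8 q7 [-0.25  0.69  0.76  0.02]
tool shift mm [ 2.5 -0.9 -0.4] turns(6deg) [array([ 2.992e+01,  2.000e-02, -2.000e-02]), array([-0.08,  0.01,  0.01])] xaxis [ 0.001  0.001 -1.   ] yaw 80.3
```

View pics/s22.png

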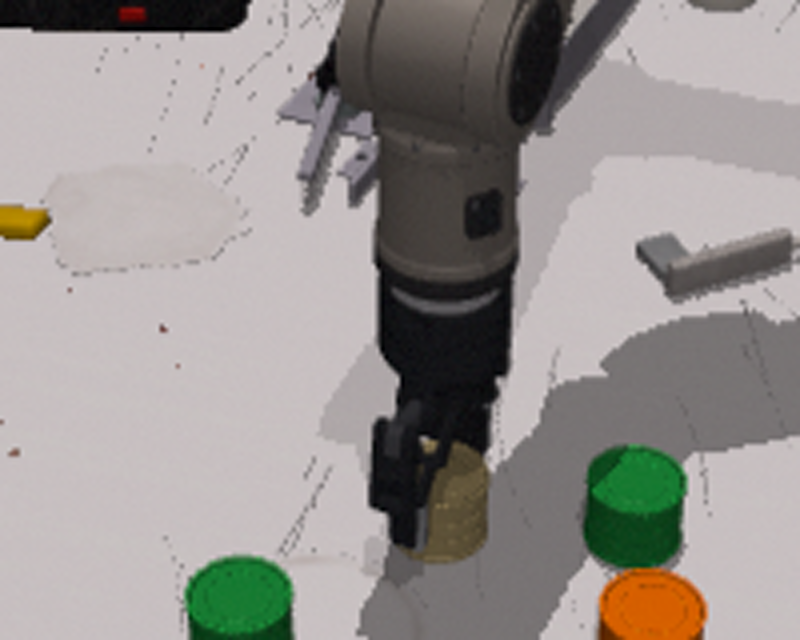

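```bash
python3 -m jog '1 0 0 0 0 0 50;0 0 0 0 0 0 50;0 0 0 0 0 0 50;0 0 0 0 0 0 50;-30 0 0 0 0 0 50' 50
python3 -m jog '-30 0 0 0 0 0 50;0 -16 -36 0 0 0 50;0 -16 -36 0 0 0 50;0 -16 -36 0 0 0 50;0 -16 -36 0 0 0 50'
python3 -m jog '0 -16 -36 0 0 0 50;0 -16 -36 0 0 0 50;0 -16 -36 0 0 0 50;0 -16 -36 0 0 0 50;0 -12 -26 0 0 0 50'
python3 -m jog '0 -8 -18 0 0 0 50;0 -5 -12 0 0 0 50;0 -2 -6 0 0 0 50;0 0 0 0 0 0 50;0 0 0 0 0 0 50'
python3 - <<'E'
from h import *
todo(L(-97,0,.012),TH)
shot("side","s23",(200,150,400,310),4)
E
```

```text
t: 36.5
eef_pos: [0.4297, 0.3561, 0.0401]
tool_rot: [0.538, -0.457, 0.542, 0.456]
contact_force: [0.2, -0.6, -2.0]
gripper_width: 0.69
t: 37.0
eef_pos: [0.4703, 0.204, 0.0724]
tool_rot: [0.54, -0.457, 0.54, 0.456]
contact_force: [0.3, 0.4, -1.9]
gripper_width: 0.689
t: 37.5
eef_pos: [0.5169, 0.022, 0.0722]
tool_rot: [0.54, -0.456, 0.541, 0.455]
contact_force: [0.5, 1.0, -1.9]
gripper_width: 0.688
t: 38.0
eef_pos: [0.5253, -0.0113, 0.0724]
tool_rot: [0.54, -0.457, 0.54, 0.457]
contact_force: [0.2, 0.7, -1.7]
gripper_width: 0.69
t 38.0 pos [ 0.5253 -0.0113  0.0724] lock [-95.7  -3.8] F [ 0.2  0.7 -1.7] w 58.9 q7 [0.53 0.58 0.8  0.8 ]
tool shift mm [60.4 -3.8  1.3] turns(6deg) [array([ 2.994e+01, -0.000e+00, -1.000e-02]), array([-0.06,  0.01, -0.  ])] xaxis [ 0.     0.001 -1.   ] yaw 80.5
```

View pics/s23.png

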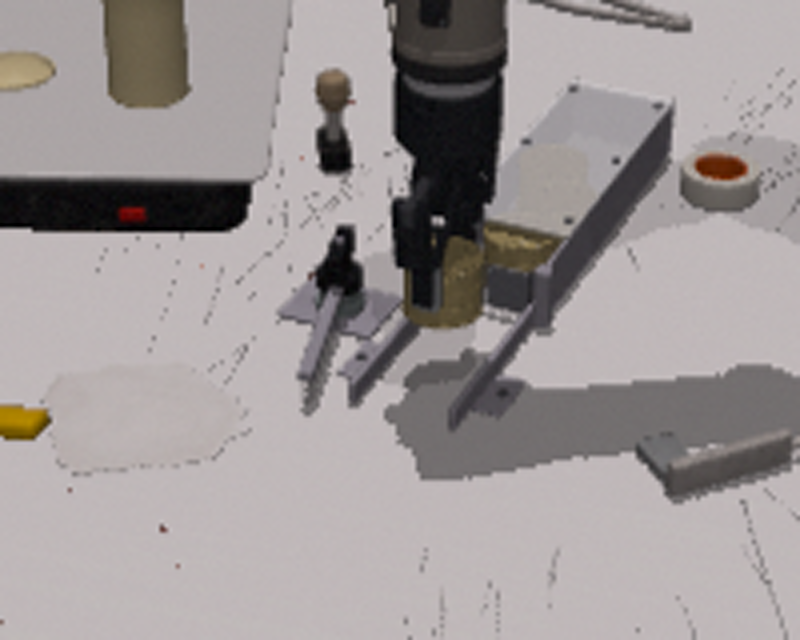

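```bash
python3 -m jog '25 -4 2 0 0 0 50;25 0 0 0 0 0 50;8 0 0 0 0 0 50;0 0 0 0 0 0 50;0 0 0 0 0 0 50'
python3 -m jog '0 0 0 0 0 0 80;0 0 0 0 0 0 80;-30 0 0 0 0 0 80;-30 0 0 0 0 0 80;-5 0 0 0 0 0 80'
python3 -m jog '0 0 30 0 0 0 0;0 0 28 0 0 0 0;0 0 0 0 0 0 0;0 0 0 0 0 0 0;0 0 0 0 0 0 0'
python3 - <<'E'
from h import *
todo(L(-155,0,.024),TH)
shot("side","s24",(200,150,400,310),4)
E
```

```text
t: 38.55
eef_pos: [0.5299, -0.0104, 0.0147]
tool_rot: [0.54, -0.457, 0.54, 0.457]
contact_force: [0.4, 0.2, -3.0]
gripper_width: 0.687
t: 39.05
eef_pos: [0.5321, -0.0108, 0.0827]
tool_rot: [0.542, -0.458, 0.539, 0.455]
contact_force: [0.7, 0.2, -0.2]
gripper_width: 0.933
t: 39.55
eef_pos: [0.5392, 0.0447, 0.0789]
tool_rot: [0.54, -0.456, 0.541, 0.456]
contact_force: [0.3, -0.3, -0.3]
gripper_width: 0.078
t 39.55 pos [0.5392 0.0447 0.0789] lock [-153.2    0.9] F [ 0.3 -0.3 -0.3] w 6.7 q7 [0.42 0.57 0.83 0.71]
tool shift mm [54.9  0.9  1.8] turns(6deg) [array([ 2.992e+01, -1.000e-02,  2.000e-02]), array([-0.08, -0.01, -0.01])] xaxis [-0.001 -0.001 -1.   ] yaw 80.3
```

View pics/s24.png

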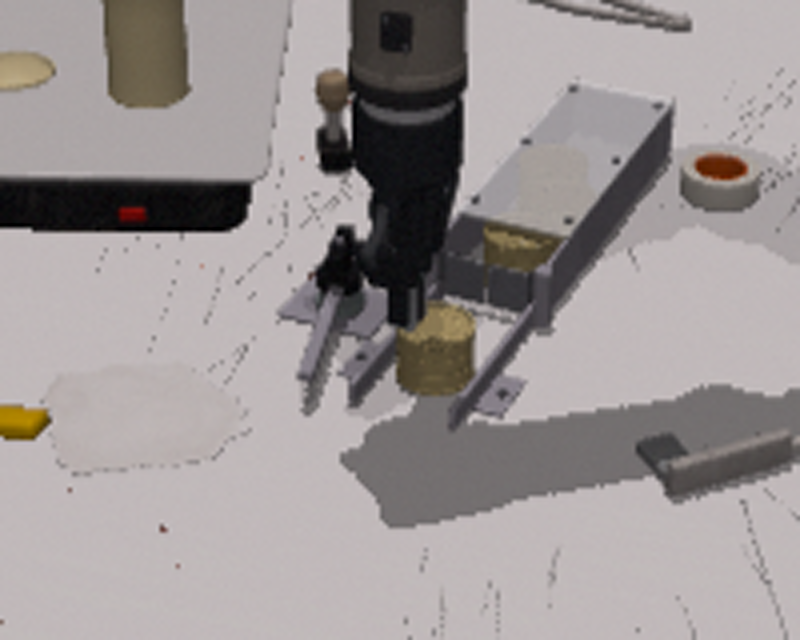

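```bash
python3 -m jog '25 0 0 0 0 0 0;25 0 0 0 0 0 0;6 0 0 0 0 0 0;0 0 0 0 0 0 0;0 0 -12 0 0 0 0'
python3 -m jog '0 0 -18 0 0 0 0;0 0 -18 0 0 0 0;0 0 -18 0 0 0 0;0 0 -18 0 0 0 0;0 0 -15 0 0 0 0'
python3 -m jog '0 0 -12 0 0 0 0;0 0 -12 0 0 0 0;0 0 -10 0 0 0 0;0 0 -10 0 0 0 0;0 0 -10 0 0 0 0'
python3 -m jog '0 0 -8 0 0 0 0;0 0 -8 0 0 0 0;0 0 -6 0 0 0 0;0 0 0 0 0 0 0;0 0 0 0 0 0 0'
python3 - <<'E'
from h import *
todo(L(20,0,.022),TH)
shot("side","s25",(200,120,400,280),4)
E
```

```text
t: 40.1
eef_pos: [0.5383, 0.0355, 0.0244]
tool_rot: [0.541, -0.457, 0.539, 0.457]
contact_force: [1.0, 0.0, 1.2]
gripper_width: -0.0
t: 40.6
eef_pos: [0.5238, -0.0527, 0.0247]
tool_rot: [0.541, -0.457, 0.539, 0.456]
contact_force: [0.3, 4.3, 1.5]
gripper_width: -0.0
t: 41.1
eef_pos: [0.5155, -0.1026, 0.0246]
tool_rot: [0.541, -0.457, 0.538, 0.457]
contact_force: [0.4, 8.8, 3.6]
gripper_width: -0.003
t: 41.6
eef_pos: [0.5113, -0.1257, 0.0244]
tool_rot: [0.541, -0.457, 0.539, 0.456]
contact_force: [0.7, 5.5, 2.9]
gripper_width: -0.0
t 41.6 pos [ 0.5113 -0.1257  0.0244] lock [19.5  0.6] F [0.7 5.5 2.9] w -0.0 q7 [0.7  0.66 0.72 0.95]
tool shift mm [ 2.4  0.6 -0.5] turns(6deg) [array([29.94,  0.04, -0.03]), array([-0.06,  0.02,  0.02])] xaxis [ 0.003  0.001 -1.   ] yaw 80.4
```

View pics/s25.png

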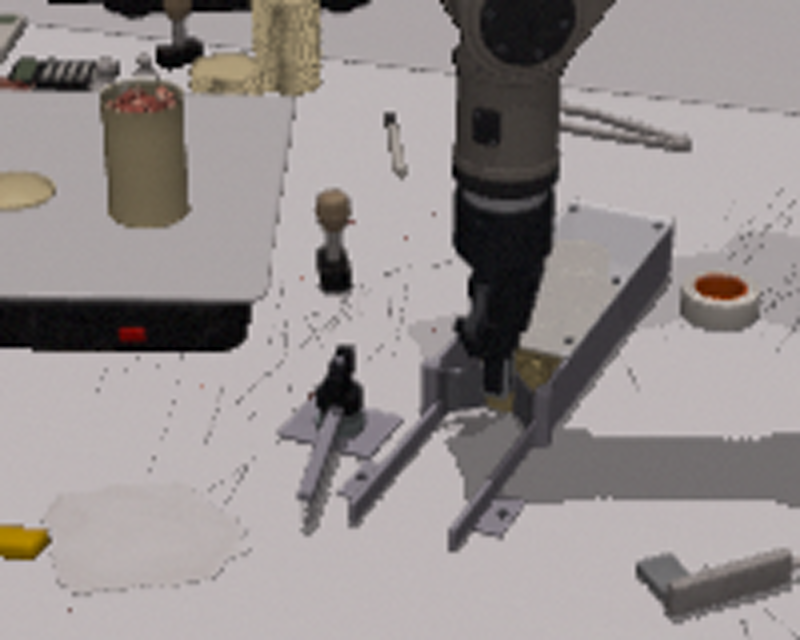

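Nudge a little more, lift straight up, then look before the lock.

```bash
python3 -m jog '0 0 -3 0 0 0 0;0 0 0 0 0 0 0;-30 0 0 0 0 0 0;-40 0 0 0 0 0 0;-40 0 0 0 0 0 0'
python3 -m jog '-40 0 25 0 0 0 40;0 -20 25 0 0 0 50;0 -25 10 0 0 0 50;0 -30 0 0 0 0 50;0 -20 0 0 0 0 50'
python3 -m jog '0 0 0 0 0 0 50;0 0 0 0 0 0 50'
python3 - <<'E'
from h import *
todo((.6259,-.0769,.2),TH-1.3)
look("d")
E
```

```text
t: 42.15
eef_pos: [0.5089, -0.1304, 0.1346]
tool_rot: [0.54, -0.456, 0.541, 0.457]
contact_force: [0.7, 0.4, -0.5]
gripper_width: 0.002
t: 42.65
eef_pos: [0.6148, -0.0875, 0.1739]
tool_rot: [0.54, -0.457, 0.54, 0.456]
contact_force: [0.2, -0.0, -0.4]
gripper_width: 0.585
t: 42.85
eef_pos: [0.6127, -0.0869, 0.1732]
tool_rot: [0.54, -0.456, 0.541, 0.456]
contact_force: [0.2, 0.7, -0.3]
gripper_width: 0.591
t 42.85 pos [ 0.6127 -0.0869  0.1732] lock [-35.   94.5] F [ 0.2  0.7 -0.3] w 50.5 q7 [0.65 0.49 1.08 1.04]
tool shift mm [-26.9 -11.3  12.1] turns(6deg) [array([-1.766e+01,  1.000e-02, -1.000e-02]), array([ 1.234e+01, -1.000e-02, -1.000e-02])] xaxis [-0.001 -0.    -1.   ] yaw 80.4
```

View pics/dsz.png

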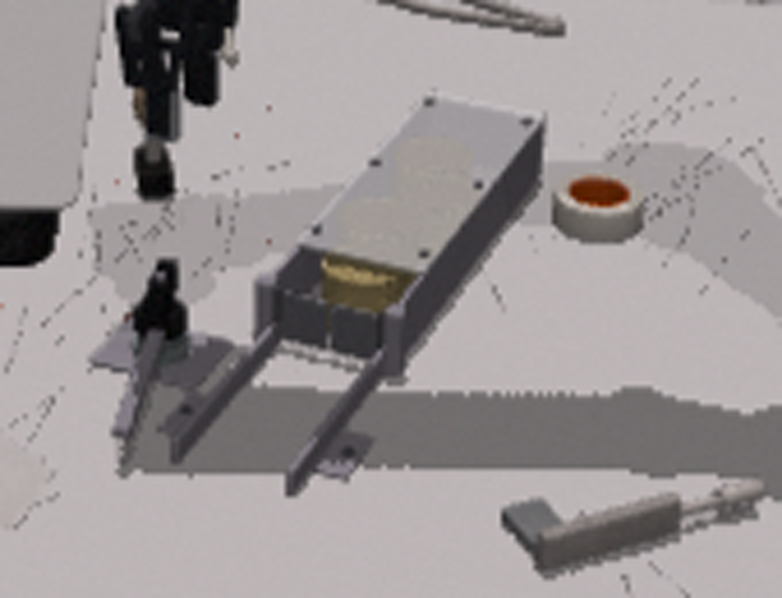

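View pics/dt.png

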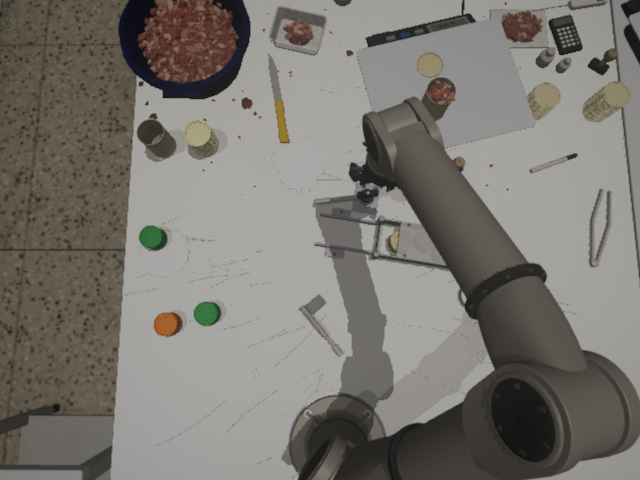

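```bash
python3 - <<'E'
from h import *
for u,v in((362,288),(350,283),(330,268)):
    p=ray("side",250+u/4.6,150+v/4.6,.045);print(inL(p))
E
python3 -m jog '0 -11 12 1.4 0 0 50;0 0 0 1.4 0 0 50;0 0 0 1.4 0 0 50;0 0 0 1.4 0 0 50;0 0 0 1.4 0 0 50'
python3 -m jog '0 0 0 1.4 0 0 50;0 0 0 1.4 0 0 50;0 0 0 1.4 0 0 50;0 0 0 1.1 0 0 50;0 0 0 0 0 0 50'
python3 -m jog '30 0 0 0 0 0 50;30 0 0 0 0 0 50;0 0 0 0 0 0 50;0 0 0 0 0 0 50'
python3 - <<'E'
from h import *
todo((.6259,-.0769,.04),TH-1.3)
E
```

```text
[ 22.35327985 -11.72222021]
[25.01196818 -1.81699811]
[37.79473252 18.30364614]
t: 43.45
eef_pos: [0.6252, -0.0766, 0.1735]
tool_rot: [0.668, -0.231, 0.669, 0.23]
contact_force: [0.5, 0.0, 0.4]
gripper_width: 0.589
t: 43.95
eef_pos: [0.6253, -0.0764, 0.1737]
tool_rot: [0.706, -0.041, 0.706, 0.04]
contact_force: [0.0, -0.2, -0.0]
gripper_width: 0.584
t: 44.35
eef_pos: [0.6258, -0.0764, 0.1136]
tool_rot: [0.706, -0.041, 0.706, 0.041]
contact_force: [-0.3, -0.1, -0.2]
gripper_width: 0.584
t 44.35 pos [ 0.6258 -0.0764  0.1136] lock [-47.5 105.8] F [-0.3 -0.1 -0.2] w 49.8 q7 [ 0.41  0.36  0.92 -0.16]
tool shift mm [73.6 -0.6  0.1] turns(6deg) [array([-2.994e+01,  1.000e-02, -1.000e-02]), array([ 0.06, -0.01, -0.  ])] xaxis [-0.001  0.    -1.   ] yaw 6.7
```

Run:
```python
from h import *
im=cv2.imread("pics/dt.png")[225:260,365:425];cv2.imwrite("pics/dtz.png",cv2.resize(im,None,fx=12,fy=12,interpolation=cv2.INTER_NEAREST))
for x in(0,25,50):print(x,[((np.array(pix("top",L(x,y,z)))-(365,225))*12).round() for y,z in((0,.045),(0,.054),(0,.025))])
```

```text
0 [array([160., 138.]), array([165., 131.]), array([150., 153.])]
25 [array([276., 156.]), array([282., 150.]), array([264., 171.])]
50 [array([393., 175.]), array([399., 168.]), array([378., 189.])]
```

View pics/dtz.png

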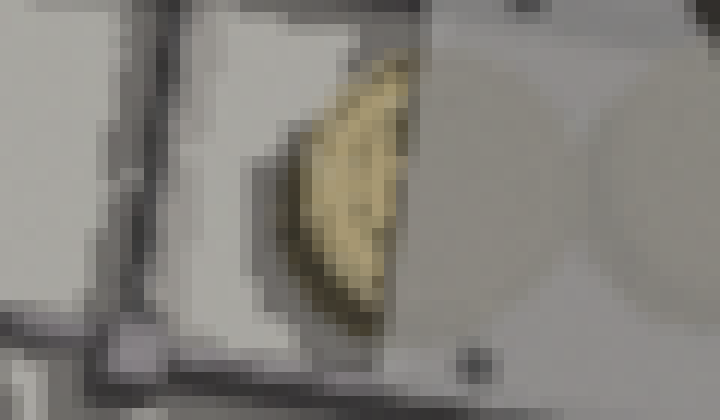

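```bash
python3 -m jog '25 0 0 0 0 0 50;25 0 0 0 0 0 50;23 0 0 0 0 0 50;0 0 0 0 0 0 50;0 0 0 0 0 0 50'
python3 - <<'E'
from h import *
todo((.6259,-.0769,.04),TH-1.3)
shot("side","s26",(230,100,390,260),4.5)
E
```

```text
t: 44.85
eef_pos: [0.6273, -0.0763, 0.042]
tool_rot: [0.707, -0.041, 0.705, 0.041]
contact_force: [0.3, -0.1, 1.1]
gripper_width: 0.582
t 44.85 pos [ 0.6273 -0.0763  0.042 ] lock [-47.9 107.2] F [ 0.3 -0.1  1.1] w 49.7 q7 [ 0.37  0.42  0.79 -0.21]
tool shift mm [ 2.  -0.5 -1.5] turns(6deg) [array([-29.95,  -0.  ,   0.03]), array([0.05, 0.02, 0.  ])] xaxis [ 0.002  0.    -1.   ] yaw 6.6
```

View pics/s26.png

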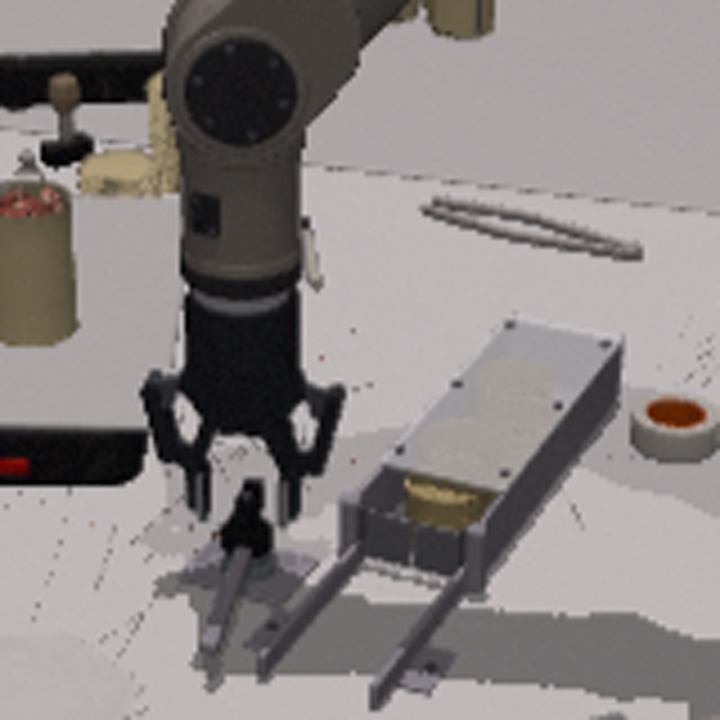

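Bar lies between the open fingers. Close and turn counter-clockwise.

```bash
python3 -m jog '2 0 -1 0 0 0 25;0 0 0 0 0 0 0;0 0 0 0 0 0 0;0 0 0 0 0 0 0;0 0 0 0 0 0 0' 60
python3 -m jog '0 0 0 -1.2 0 0 0;0 0 0 -1.2 0 0 0;0 0 0 -1.2 0 0 0;0 0 0 -1.2 0 0 0;0 0 0 -1.2 0 0 0'
python3 -m jog '0 0 0 -1.2 0 0 0;0 0 0 -1.2 0 0 0;0 0 0 -1.2 0 0 0;0 0 0 -1.2 0 0 0;0 0 0 -1.2 0 0 0'
python3 -m jog '0 0 0 -0.4 0 0 0;0 0 0 -0.1 0 0 0;0 0 0 0 0 0 0;0 0 0 0 0 0 0'
python3 - <<'E'
from h import *
todo((.6259,-.0769,.04),TH)
shot("side","s27",(230,100,390,260),4.5)
E
```

```text
t: 45.4
eef_pos: [0.6259, -0.0766, 0.0394]
tool_rot: [0.706, -0.041, 0.706, 0.04]
contact_force: [-1.6, 0.7, 6.4]
gripper_width: 0.147
t: 45.9
eef_pos: [0.6245, -0.0772, 0.0394]
tool_rot: [0.658, -0.259, 0.659, 0.258]
contact_force: [-6.7, -1.7, 12.0]
gripper_width: 0.15
t: 46.4
eef_pos: [0.6237, -0.0786, 0.0394]
tool_rot: [0.545, -0.449, 0.548, 0.448]
contact_force: [-9.7, -5.3, 14.1]
gripper_width: 0.151
t: 46.8
eef_pos: [0.6237, -0.0787, 0.0394]
tool_rot: [0.534, -0.461, 0.538, 0.461]
contact_force: [-8.8, -4.4, 14.2]
gripper_width: 0.15
t 46.8 pos [ 0.6237 -0.0787  0.0394] lock [-44.9 104.1] F [-8.8 -4.4 14.2] w 12.8 q7 [0.57 0.68 0.9  0.91]
tool shift mm [-0.6 -1.9  2.1] turns(6deg) [array([-29.9 ,   0.04,  -0.06]), array([ 0.1 , -0.04, -0.03])] xaxis [-0.004 -0.004 -1.   ] yaw 81.4
```

View pics/s27.png

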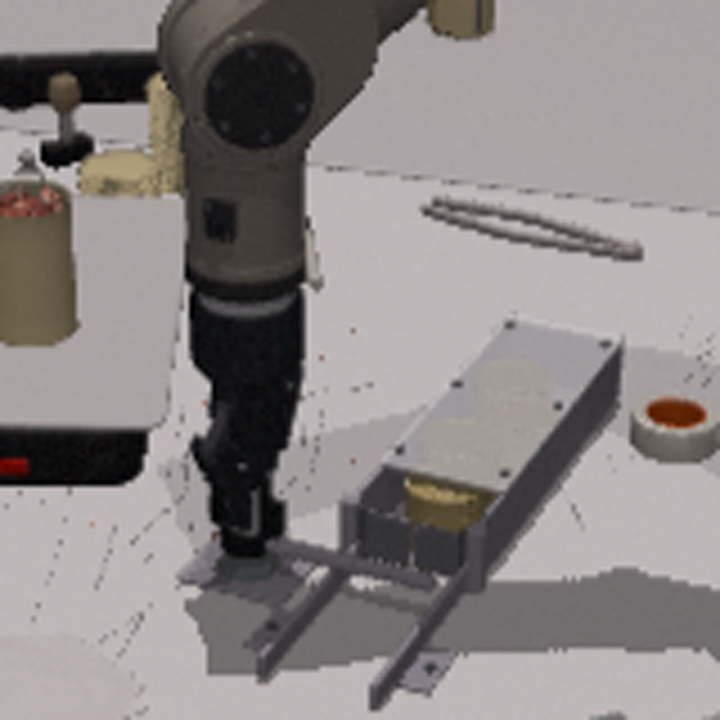

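Arm is across the lane again. Release, rise, move off and check.

```bash
python3 -m jog '0 0 0 0 0 0 50;0 0 0 0 0 0 50;-30 0 0 0 0 0 50;-40 0 0 0 0 0 50;-40 0 0 0 0 0 50'
python3 -m jog '-40 0 0 0 0 0 50;-20 10 40 0 0 0 50;0 10 40 0 0 0 50;0 10 40 0 0 0 50;0 10 40 0 0 0 50'
python3 -m jog '0 10 40 0 0 0 50;0 5 40 0 0 0 50;0 0 20 0 0 0 50;0 0 0 0 0 0 50;0 0 0 0 0 0 50'
python3 - <<'E'
from h import *
todo((.6259,-.0769,.04),TH)
look("e")
E
```

```text
t: 47.35
eef_pos: [0.625, -0.0761, 0.149]
tool_rot: [0.535, -0.462, 0.535, 0.463]
contact_force: [0.3, 0.2, -0.3]
gripper_width: 0.583
t: 47.85
eef_pos: [0.6091, 0.0893, 0.2086]
tool_rot: [0.536, -0.462, 0.535, 0.462]
contact_force: [1.0, 0.6, 0.3]
gripper_width: 0.583
t: 48.35
eef_pos: [0.6089, 0.1889, 0.208]
tool_rot: [0.535, -0.462, 0.535, 0.462]
contact_force: [0.2, -1.0, 0.1]
gripper_width: 0.583
t 48.35 pos [0.6089 0.1889 0.208 ] lock [-306.7   46.7] F [ 0.2 -1.   0.1] w 49.7 q7 [0.24 0.51 1.17 0.62]
tool shift mm [ 168.1  -55.5 -260.5] turns(6deg) [array([-29.86,   0.  ,  -0.  ]), array([ 0.14, -0.  , -0.  ])] xaxis [-0. -0. -1.] yaw 81.6
```

View pics/esz.png

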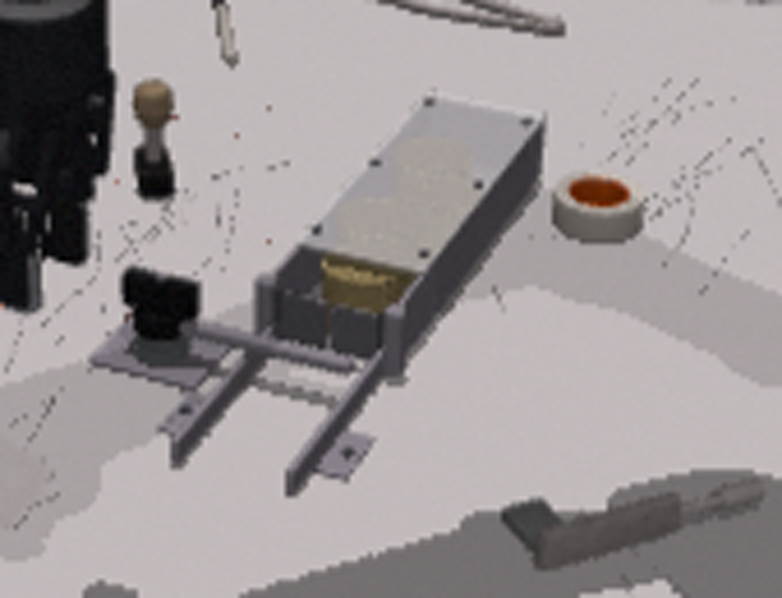

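View pics/etz.png

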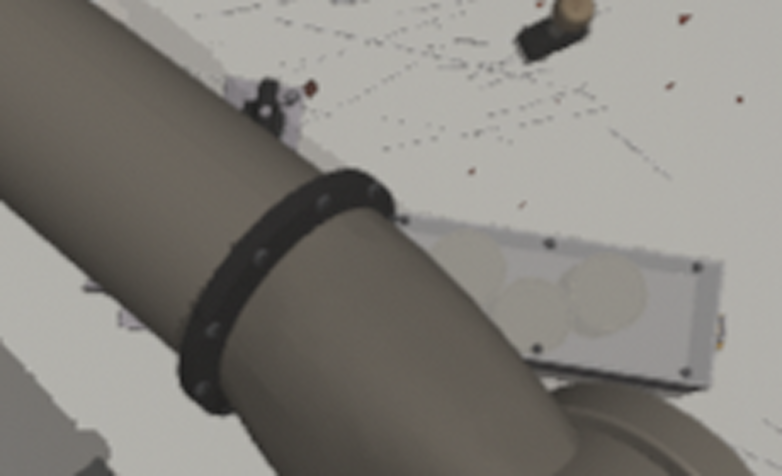

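```bash
python3 -c "
from station import bot
bot.hand_in();print(bot.get_obs()['t'])"
```

```text
the job is handed in; nothing more can be done
the job is handed in; nothing more can be done
```

The job is done and handed in at about 48 s of the 210 s allowed. I turned the knob clockwise until the stop arm was clear, set all four gold squat tins in the lane one by one and pushed each through the flaps. I then turned the knob back.

**Lock:** after the return turn, the side view shows the stop arm across the lane. It lies where it lay at the start.

**Tins and flaps:** both flaps look fully shut. The last tin's centre is about 55 mm past the gate by the side camera and about 60 mm by the top camera. The side camera had read positions about 4 mm too far upstream earlier, so I trust the top view. The other tins stand ahead of it under the roof, slightly zigzag. I did not measure how far they sit from the centre line, but the box walls allow at most about 14 mm, against the 20 mm limit.

**Other things on the bench:** the date stamp, the tape roll and the green and orange look-alikes appear unmoved in the pictures. The robot was stopped and clear of everything at hand-in.

No check failed. I saw no tin knocked aside and no slackening of the grip. The hand-in gave no verdict.

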